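Right the fallen medicines onto the pump lift and raise it

ROBOT

A 7-joint arm with a two-finger parallel gripper is mounted at the origin on a cart in front of the work surface, level with it; the furniture and walls round the work are solid. World frame = base frame: x ahead of the robot, y to its left, z up, the work surface at z = 0. Lengths are in mm, angles in rad, forces in N, time in s.
With the tool pointing down it reaches from about 425 to 875 mm from the base axis. Payload 8.4 kg.
Tool frame: the origin (TCP) lies midway between the tips of the shut fingers; the grasp point (between the pads) lies 19 mm behind it (tcp_to_grasp is the distance from the TCP to the grasp point, in mm); z points along the fingers, y is the line along which they close (so a half turn about z gives the same grasp; the last joint's range is limited). The gripper opens to 87 mm and grips with 3 to 60 N. Pads are 19 mm wide; open, the fingers measure 117 mm over their backs; the gripper's body (75 mm by 190 mm) begins 51 mm behind the grasp point.
Start: joints at [-1.222, 0.333, 0.04, 1.465, -0.013, 1.343, -0.059], TCP at [281.436, 585.882, 222.546] pointing down, gripper open.
Joint ranges: [-2.58, 2.58], [-0.38, 2.09], [-1.3, 1.39], [0.25, 2.4], [-1.5, 4.64], [0.08, 2.09], [-2.65, 2.65]. Speed limits (rad/s): [2.22, 2.22, 2.79, 2.79, 3.14, 3.14, 3.14].

INTERFACE

Orientations are given as a unit quaternion [x, y, z, w].
In Python, from bench import * gives the robot as it stands. The module is installed in compiled form; this text tells all that it offers.
- The arm moves only by the tool jog_arm, never from a script. Its argument "motion" is a list that holds one entry, the list of rows, each a list of 6 numbers: the shift along the tool's x, y, z in mm, then the turn, a rotation vector about the tool's x, y, z in degrees. In form: [[[tx, ty, tz, rx, ry, rz], ...]]. A call has 1 to 8 rows; each row is the pose to reach, as a shift and turn from the pose commanded when the call began, along the tool's axes at that moment; what a row does not reach only later rows make up. A row lasts 1/10 s, in which the tool goes at most 50 mm and 8.59 degrees, less where a joint would pass 70% of its speed; a pose out of reach is approached as far as the arm can. A call with a gripper value outside its range is refused whole. "grip" is the finger opening in mm, from 0 to 87, set as the call begins (left out, the last holds). The fingers move at their own pace and stop on an object; "squeeze" is the grip in N (left out, the last holds). Time passes only in rows, so rows that repeat a pose let the fingers close. It gives the time, the measured TCP pose, the force, the opening and the grip force at its end, in the units of the state.
- sense(): the state, without advancing time (a new reading comes with each control period).
- get_image(name): name is "scene" or "side" or "wrist"; returns the picture (384x512x3 uint8, red, green, blue); there is no depth.
- camera_info(name): a dict with "fx", "fy", "cx", "cy" (pixels), "dist" ([k1, k2, p1, p2, k3] as OpenCV has them; the pictures are not rectified), "rvec" (rotation vector, rad) and "tvec" (3), from world to camera coordinates, as OpenCV has them. Camera axes: x right, y down, z forward; pixel columns grow to the right and rows downward; lengths in mm; the calibration is good to about 2 mm. A picture is of the moment at which its call begins: read the wrist's pose just before it. camera_info takes no time and is no camera call; for the wrist camera it gives the pose at the moment of the call.
- close_job(): hands the job in; it is judged then, once.
The state is a dict: "clock": time; "joints": joint angles; "joint_velocities": joint speeds; "tau": joint torques, N m; "eef_pos": TCP position; "ee_rot": TCP orientation; "force": force on the tool from outside, world axes, zero at the start; "torque": the same for the moment, N m; "opening": finger opening in mm; "finger_force": force on a finger pad.
Only numpy, scipy, OpenCV 4.12 (cv2) and the standard library are available. Lean on these libraries where they do the work, as an engineer would, in place of code of your own. Each camera call takes 0.05 s, during which the arm holds its last target. There are 200 camera calls.

TASK

The medicine bottles and the carton by the tablet computer have toppled over. Stand every one of them upright on the deck of the little hand-pumped lift, and only then work its sprung lever in full strokes, fully down and all the way back up each time, until the deck has come all the way up, level with the top of the pump housing. Leave everything standing on the raised deck with the lever back up, and do not disturb the label roll, sticky notes or ink pad.

Things in the scene. Friction and masses are not known exactly. Their poses are not given: they have to be found in the camera images.
- amber: Brown medicine bottle with a ribbed screw cap, round, 48 mm diameter, 98 mm tall with its cap (body 73 mm, then a cap 39 mm in diameter), 0.14 kg. Origin at the centre of its base, its z axis runs from base to cap. Starts lying on its side on the worktop, cap pointing left and somewhat towards the robot. May be absent.
- red: White medicine bottle with a red ribbed screw cap, round, 54 mm diameter, 86 mm tall with its cap (body 61 mm, then a cap 44 mm in diameter), 0.09 kg. Origin at the centre of its base, z axis from base to cap. Starts lying on its side, cap pointing left and somewhat towards the robot. May be absent.
- carton: Upright-format medicine carton with a square-ish base, 50 (its x) x 45 (its y) x 110 mm tall (its z), 0.06 kg. Origin at the centre of its base, z axis from base to top. Starts lying on its side, top pointing left and somewhat towards the robot, the 45 mm width across. May be absent.
- deck_top (a point): Centre of the upper face of the lift deck, a flat steel tray 145 (x) by 300 mm (y): rim 4 mm high, a thin guard rail 39 mm high all round. x points to the back of the lift, y along the deck to the pump housing (grey box 90 x 62 mm, 162 mm high, near face 164 mm from this point), z up. The face is 92 mm above the worktop when lowered. Some 20 N would push the deck down.
- deck (a joint): Height of the deck above its lowest position (m): starts at 0 to 0.016; about 0.068 when pumped all the way up (5 or 6 full strokes). A ratchet lifts it 11 mm with each full stroke down of the lever, if the lever was let fully up before; the first stroke gives 5 to 14 mm. At the top, further strokes do nothing.
- lever (a joint): Angle of the pump lever (rad): 0 = raised, where its spring holds it; 0.70 = fully down. Needs up to about 15 N downwards at the grip and springs back up by itself when let go.
- lever_grip (a point): Point on the axis of the lever's black rubber grip, 115 mm from its pivot; the grip is a round bar 22 mm in diameter, reaching 35 mm either way along the lever. The lever points to the front (-x of the lift) from the pump housing; its pivot lies along the lift's y, 100 mm above the worktop. The point is about 139 mm high with the lever up, 61 mm with it down. Axes as the lift's while up.
- roll: White roll of labels, 64 mm diameter, 40 mm high, standing behind. A bystander: leave it alone.
- pad: Yellow pad of sticky notes, 50 x 51 x 13 mm. A bystander: leave it alone.
- inkpad: Dark blue ink pad, 52 x 68 x 17 mm. A bystander: leave it alone.
Not all that is in view belongs to the job. What is shaped like the amber but blue or pink is not meant.

How it is judged (in metres and radians):
On the way, in this order (a step that is already met when the one before it is completed fails the run):
1. every bottle or carton present stands upright on the deck, let go, while the lift is still low (angle between each of amber, red, carton's own z axis and vertical below 0.12 rad and z of amber in the frame of deck_top between -0.006 and 0.006 m and x of amber in the frame of deck_top between -0.068 and 0.068 m and y of amber in the frame of deck_top between -0.147 and 0.147 m and z of red in the frame of deck_top between -0.006 and 0.006 m and x of red in the frame of deck_top between -0.068 and 0.068 m and y of red in the frame of deck_top between -0.147 and 0.147 m and z of carton in the frame of deck_top between -0.006 and 0.006 m and x of carton in the frame of deck_top between -0.068 and 0.068 m and y of carton in the frame of deck_top between -0.147 and 0.147 m and contact force between the fingers and amber below 0.3 N and contact force between the fingers and red below 0.3 N and contact force between the fingers and carton below 0.3 N and linear speed of each of amber, red, carton below 0.02 m/s and value of joint deck below 0.034 m), for 0.3 s.
2. first pump stroke: lever pushed fully down (value of joint lever above 0.62 rad), for 0.05 s.
3. first pump stroke: lever let back up (value of joint lever below 0.1 rad), for 0.05 s.
4. second pump stroke: lever pushed fully down (value of joint lever above 0.62 rad), for 0.05 s.
5. second pump stroke: lever let back up (value of joint lever below 0.1 rad), for 0.05 s.
6. third pump stroke: lever pushed fully down (value of joint lever above 0.62 rad), for 0.05 s.
7. third pump stroke: lever let back up (value of joint lever below 0.1 rad), for 0.05 s.
8. fourth pump stroke: lever pushed fully down (value of joint lever above 0.62 rad), for 0.05 s.
9. fourth pump stroke: lever let back up (value of joint lever below 0.1 rad), for 0.05 s.
At the end, for the whole second after the job is handed in: Each bottle or carton present stands upright (within 0.12 rad) on the deck, base on its face, at rest and let go; the deck is at least 62 mm above its lowest position; the lever is back up (under 0.10 rad) (angle between each of amber, red, carton's own z axis and vertical below 0.12 rad and z of amber in the frame of deck_top between -0.006 and 0.006 m and x of amber in the frame of deck_top between -0.068 and 0.068 m and y of amber in the frame of deck_top between -0.147 and 0.147 m and z of red in the frame of deck_top between -0.006 and 0.006 m and x of red in the frame of deck_top between -0.068 and 0.068 m and y of red in the frame of deck_top between -0.147 and 0.147 m and z of carton in the frame of deck_top between -0.006 and 0.006 m and x of carton in the frame of deck_top between -0.068 and 0.068 m and y of carton in the frame of deck_top between -0.147 and 0.147 m and linear speed of each of amber, red, carton below 0.02 m/s and contact force between the fingers and amber below 0.3 N and contact force between the fingers and red below 0.3 N and contact force between the fingers and carton below 0.3 N and value of joint deck above 0.062 m and value of joint lever below 0.1 rad); the robot touches nothing.
It fails at once if the label roll was moved more than 40 mm (distance of roll from where it was at the start of the episode above 0.04 m).
It fails at once if the pad of sticky notes was moved more than 40 mm (distance of pad from where it was at the start of the episode above 0.04 m).
It fails at once if the ink pad was moved more than 40 mm (distance of inkpad from where it was at the start of the episode above 0.04 m).
Of amber, red, carton only 2 to 3 are there at a start; the rules pass over those that are not, and their reading is None.
Once in a run the grip may slacken for a moment while it holds something.
It also fails if it takes over 210 s, if anything falls off the work surface, if the arm or the gripper's body presses on something with over 40 N, if the wrist force passes 120 N, or if a joint passes its speed limit or range.

## Working session

There is one attempt and no reset: what is moved stays moved. The work goes in short steps, Python scripts to look and compute and a tool call to move; the robot and the scene stay as the last step left them, time stands still between calls to the robot, and variables do not carry over. Pictures are saved under pics/ and viewed, at most 14 in all, crops included, and the job is handed in when it is done.

Besides the shell and the picture viewer there is one more tool, called after "Call:" as a command line: name --argument value ..., lists and objects as JSON in quotes. jog_arm: Moves the arm, as the interface text tells. Its arguments: {"type":"object","properties":{"motion":{"type":"array","items":{"type":"array","items":{"type":"array","items":{"type":"number"}}}},"grip":{"type":"number"},"squeeze":{"type":"number"}},"required":["motion"]}

```bash
mkdir -p pics
python3 - <<'E'
from bench import *
import cv2,numpy as np
print(sense())
for n in ("scene","side","wrist"):
    i=camera_info(n); print(n,i)
    R=cv2.Rodrigues(np.array(i["rvec"],float))[0]; print(-R.T@np.array(i["tvec"]).ravel(),R[2])
    cv2.imwrite(f"pics/{n}0.png",get_image(n)[:,:,::-1])
a=[cv2.imread(f"pics/{n}0.png") for n in("scene","side")]
E
```

```text
{'clock': 0.0, 'joints': array([-1.22222008,  0.33389728,  0.03988267,  1.46628393, -0.01339954,
        1.34329927, -0.05852684]), 'joint_velocities': array([ 4.80947834e-05,  1.38476509e-03,  1.73160436e-03,  2.33175282e-04,
        1.16062917e-03, -2.68962679e-03,  6.44117481e-05]), 'tau': array([ 7.56404061e-04, -6.56374955e+01,  1.33553222e+00, -4.03794694e+01,
       -5.98553591e-02,  4.49499220e-02,  2.13468752e-04]), 'eef_pos': array([281.25157759, 585.47338715, 221.66201744]), 'ee_rot': array([ 2.22047904e-01,  9.75035420e-01, -8.01268603e-04, -1.24510100e-04]), 'force': array([0.10480351, 0.13794251, 0.37476391]), 'torque': array([-0.04505576, -0.00644689,  0.00651349]), 'finger_force': 0.0, 'opening': 86.98665851766442}
scene {'fx': 414.0552600656594, 'fy': 414.0552600656594, 'cx': 251.6952358928934, 'cy': 189.81429335894924, 'dist': array([-0.09092655,  0.        ,  0.        ,  0.        ,  0.        ]), 'rvec': array([ 2.21091718, -1.01329532,  0.37732492]), 'tvec': array([-286.15401279,  394.79575825, 1092.31517141])}
[-140.88095732 -522.56234126 1066.76210976] [ 0.50379923  0.45297925 -0.7355244 ]
side {'fx': 494.0427273535976, 'fy': 494.0427273535976, 'cx': 250.0444543590356, 'cy': 183.6156770212482, 'dist': array([-0.0128119,  0.       ,  0.       ,  0.       ,  0.       ]), 'rvec': array([ 1.93788351, -1.86363283,  0.53299116]), 'tvec': array([  48.23531977,  509.99040185, 1455.82523545])}
[-340.21475556   33.17807555 1504.9907334 ] [ 0.52928585  0.02180667 -0.84816328]
wrist {'fx': 292.4740137117712, 'fy': 292.4740137117712, 'cx': 256.0275610730405, 'cy': 192.09730661067255, 'dist': array([-0.02191291,  0.        ,  0.        ,  0.        ,  0.        ]), 'rvec': array([-2.44739477, -1.53843199, -0.21871368]), 'tvec': array([-649.59378067,  -34.68357061,  390.39257038])}
[213.02579663 619.2289173  383.08869325] [ 0.2529817  -0.12387609 -0.95950767]
```

View pics/scene0.png

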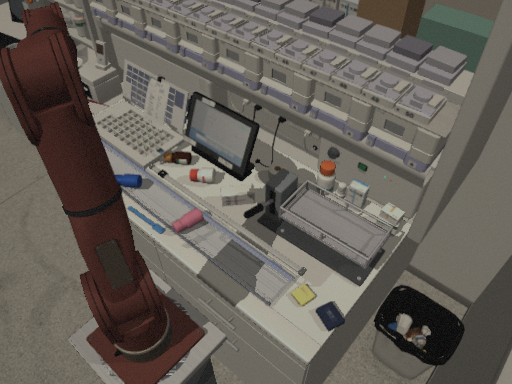

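View pics/side0.png

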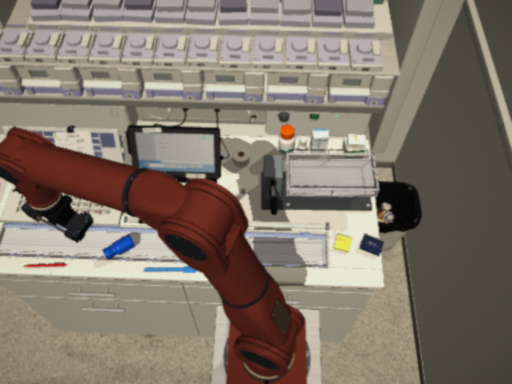

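The scene view shows the amber bottle lying at about (178,157), the red-capped white bottle at (202,175), and a whitish carton near (237,195). The pump housing is at (283,190), the lever grip at (255,210) and the deck at (335,225). The sticky pad is at (304,295) and the ink pad at (330,316). In the side view the arm hides the toppled items, and the lift is at (265–375,155–205).

```bash
cat > h.py <<'E'
from bench import *
import cv2,numpy as np
def cam(n):
    i=camera_info(n);R=cv2.Rodrigues(np.array(i["rvec"],float))[0];t=np.array(i["tvec"],float).ravel()
    K=np.array([[i["fx"],0,i["cx"]],[0,i["fy"],i["cy"]],[0,0,1]]);return K,np.array(i["dist"],float),R,t
def ray(c,p):
    K,d,R,t=c;q=cv2.undistortPoints(np.array([[p]],float),K,d)[0,0]
    v=R.T@np.array([q[0],q[1],1]);return -R.T@t,v/np.linalg.norm(v)
def onz(c,p,z):
    o,v=ray(c,p);return o+v*(z-o[2])/v[2]
def tri(*cp):
    A=np.zeros((3,3));b=np.zeros(3);L=[ray(c,p) for c,p in cp]
    for o,v in L:
        M=np.eye(3)-np.outer(v,v);A+=M;b+=M@o
    x=np.linalg.solve(A,b);return x,[np.linalg.norm((np.eye(3)-np.outer(v,v))@(x-o)) for o,v in L]
def proj(c,P):
    K,d,R,t=c;return cv2.projectPoints(np.array([P],float),cv2.Rodrigues(R)[0],t,K,d)[0].reshape(-1,2)[0]
def crop(im,x0,y0,x1,y1,s,f):
    cv2.imwrite(f,cv2.resize(im[y0:y1,x0:x1],None,fx=s,fy=s,interpolation=cv2.INTER_CUBIC))
E
python3 - <<'E'
from h import *
im=cv2.imread("pics/scene0.png");crop(im,145,130,405,290,3,"pics/sc_crop.png")
S=cam("scene")
for n,p,z in [("amber",(178,157),24),("red",(202,175),27),("carton",(237,195),22),("grip",(255,210),139),("deck",(335,225),92),("pad",(304,295),13),("ink",(330,316),17),("housing",(283,180),162)]: print(n,onz(S,p,z).round())
D=cam("side")
for n,p,z in [("grip",(272,195),139),("deck",(328,173),92),("pad",(343,243),13)]: print(n,onz(D,p,z).round())
E
```

```text
amber [521. 438.  24.]
red [511. 299.  27.]
carton [524. 143.  22.]
grip [441. -11. 139.]
deck [ 580. -204.   92.]
pad [ 373. -250.   13.]
ink [ 365. -343.   17.]
housing [571. -11. 162.]
grip [472.  -4. 139.]
deck [ 595. -195.   92.]
pad [ 371. -245.   13.]
```

View pics/sc_crop.png

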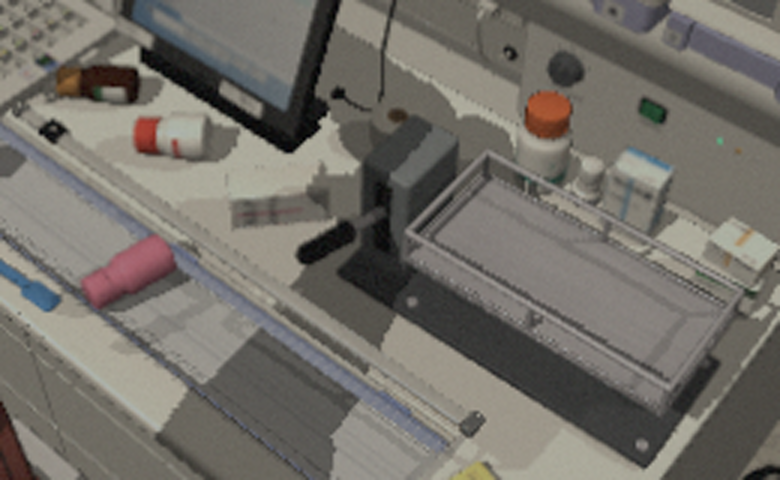

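View pics/wrist0.png

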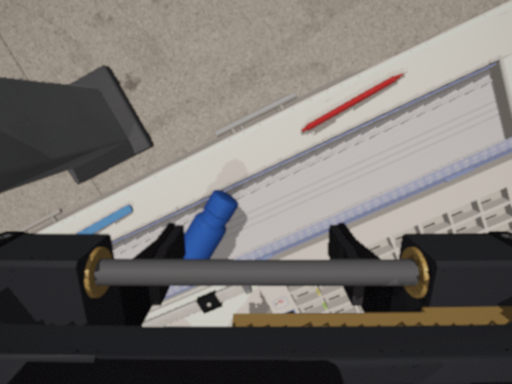

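Candidates: brown lying bottle (178,157) with an amber cap is the amber. The white lying bottle with a red cap (202,175) is the red. The lying white box (237,195) is the carton. I'm ruling out the blue bottle (127,181), the pink bottle (188,219), and the orange-capped bottle and boxes standing behind the lift at (327,172)+, because the toppled items by the tablet are the ones meant. The crop confirms this, and the wrist view shows only the blue decoy.

I'll move to look at them from above.

Call:
jog_arm --motion '[[[-338,-221,-130,0,0,38],[-338,-221,-130,0,0,38],[-338,-221,-130,0,0,38],[-338,-221,-130,0,0,38],[-338,-221,-130,0,0,38],[-338,-221,-130,0,0,38],[-338,-221,-130,0,0,38],[-338,-221,-130,0,0,38]]]'

```text
clock: 0.95
eef_pos: [479.0, 258.2, 345.8]
ee_rot: [0.527, 0.85, 0.0, -0.0]
force: [0.1, 0.8, 0.4]
opening: 86.6
finger_force: 0.0
```

Call:
jog_arm --motion '[[[-20,-10,-10,0,0,0],[-20,-10,-10,0,0,0],[-20,-10,-10,0,0,0],[-20,-10,-10,0,0,0]]]'

```text
clock: 1.35
eef_pos: [477.3, 239.4, 354.3]
ee_rot: [0.526, 0.85, -0.0, -0.0]
force: [0.1, 1.3, -0.0]
opening: 86.9
finger_force: 0.0
```

Run:
```python
from h import *
s=sense();print(s["eef_pos"],s["ee_rot"],s["joints"])
import pickle
c=cam("wrist");im=get_image("wrist")[:,:,::-1];cv2.imwrite("pics/w1.png",im);pickle.dump(c,open("w1.pkl","wb"))
im2=get_image("side")[:,:,::-1];cv2.imwrite("pics/side1.png",im2)
S=cam("scene")
for p in [(192,150),(242,180)]: print(onz(S,p,0))
```

```text
[477.34003189 239.38954883 354.34452821] [ 5.26240133e-01  8.50335780e-01 -4.37619705e-04 -4.38824887e-04] [-0.88956304  0.04998524  0.36040247  1.53940624 -0.01798868  1.55659435
 -0.06684584]
[598.18513664 447.92660573   0.        ]
[603.35587052 192.31060556   0.        ]
```

View pics/w1.png

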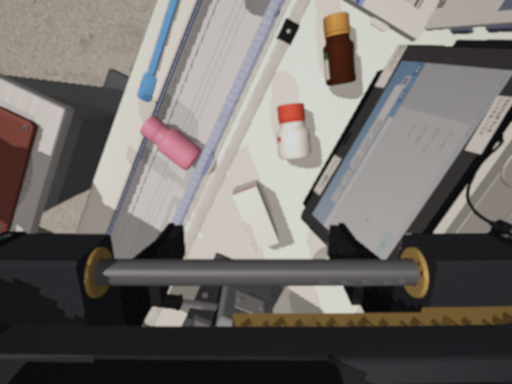

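The wrist view shows the amber with its cap at (336,22) and base at (345,82). The red has its cap at (291,108) and base at (295,157). The carton runs from about (245,188) to (268,248), all three beside the tablet.

Run:
```python
from h import *
im=cv2.imread("pics/w1.png");a=cv2.resize(im[0:260,220:380],None,fx=2.3,fy=2.3,interpolation=cv2.INTER_CUBIC)
b=cv2.imread("pics/scene0.png")[135:215,155:265];b=cv2.resize(b,None,fx=3.7,fy=3.7,interpolation=cv2.INTER_CUBIC)
o=np.zeros((598,790,3),np.uint8);o[:a.shape[0],:a.shape[1]]=a;o[:b.shape[0],375:375+b.shape[1]]=b
for k in range(220,380,20): cv2.line(o,(int((k-220)*2.3),0),(int((k-220)*2.3),6 if k%100 else 14),(0,255,0),1)
for k in range(0,260,20): cv2.line(o,(0,int(k*2.3)),(6 if k%100 else 14,int(k*2.3)),(0,255,0),1)
cv2.imwrite("pics/two.png",o)
def blob(im,lo,hi,roi):
    h=cv2.cvtColor(im,cv2.COLOR_BGR2HSV);m=cv2.inRange(h,lo,hi);z=np.zeros_like(m);x0,y0,x1,y1=roi;z[y0:y1,x0:x1]=m[y0:y1,x0:x1]
    n,l,s,c=cv2.connectedComponentsWithStats(z);k=1+np.argmax(s[1:,4]);return s[k],c[k].round(1)
sc=cv2.imread("pics/scene0.png")
for nm,lo,hi,r1,r2 in [("redcap",(0,150,90),(8,255,255),(270,90,320,135),(180,160,215,190)),("ambcap",(10,120,80),(25,255,255),(315,0,360,50),(160,140,195,170)),("ambbody",(0,60,0),(18,255,75),(315,20,360,95),(165,140,200,170))]:
    print(nm,blob(im,lo,hi,r1),blob(sc,lo,hi,r2))
```

```text
redcap (array([279, 104,  25,  19, 381], dtype=int32), array([290.9, 112.6])) (array([190, 170,   8,  10,  65], dtype=int32), array([193.3, 174.4]))
ambcap (array([324,  13,  25,  26, 501], dtype=int32), array([336.1,  24.7])) (array([164, 153,   8,   8,  52], dtype=int32), array([167.4, 156.5]))
ambbody (array([ 324,   34,   31,   51, 1180], dtype=int32), array([340.2,  58.9])) (array([166, 152,  26,  12, 163], dtype=int32), array([180.5, 156.4]))
```

View pics/two.png

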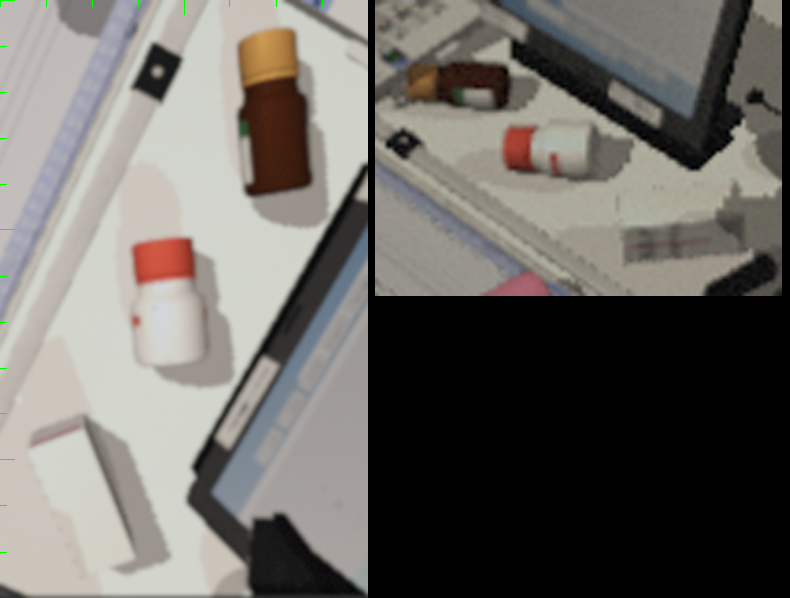

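Run:
```python
from h import *
import pickle
W=pickle.load(open("w1.pkl","rb"));S=cam("scene")
print("ambcap",tri((W,(336.1,25.5)),(S,(167.2,157))))
print("redcap",tri((W,(290.9,113)),(S,(193.3,174.8))))
print("cartcorner",tri((W,(234.3,194.3)),(S,(221.8,197.2))))
for n,t,b,z,L in [("amber",(336.1,16.5),(341.7,83),24,98),("red",(290.4,105.6),(294.3,157.4),27,86),("carton",(246.1,190.9),(266.5,246.5),50,110)]:
    T=onz(W,t,z);B=onz(W,b,z);d=T-B;l=np.linalg.norm(d);d/=l
    print(n,T.round(1),B.round(1),"len",l.round(1),"dir",d.round(3),"ang",np.degrees(np.arctan2(d[1],d[0])).round(1))
x=np.array([-.446,.895,0]);print("tool x ang",np.degrees(np.arctan2(.895,-.446)))
```

```text
ambcap (array([498.12661998, 470.32993703,  21.06000608]), [np.float64(2.045802225414266), np.float64(2.0458022254143464)])
redcap (array([496.8498438 , 325.76189926,  22.57528338]), [np.float64(2.675491962974239), np.float64(2.675491962974296)])
cartcorner (array([473.88535688, 163.58006119,  39.66980326]), [np.float64(0.7530645699817979), np.float64(0.7530645699816748)])
amber [493.2 478.6  24. ] [549.2 401.   24. ] len 95.8 dir [-0.585  0.811  0.   ] ang 125.8
red [492.5 334.   27. ] [538.1 263.   27. ] len 84.3 dir [-0.541  0.841  0.   ] ang 122.7
carton [488.9 180.4  50. ] [565.4 104.9  50. ] len 107.5 dir [-0.712  0.703  0.   ] ang 135.4
tool x ang 116.48817853154995
```

```bash
cat >> h.py <<'E'
from scipy.spatial.transform import Rotation as Ro
U=np.array([0,0,1.])
def tool_lying(ang,al):   # grasp on a lying thing, axis at ang deg, lean al deg to the cap
    a=np.radians(al);c=np.array([np.cos(np.radians(ang)),np.sin(np.radians(ang)),0])
    z=-np.cos(a)*U-np.sin(a)*c;x=np.cos(a)*c-np.sin(a)*U;return np.array([x,np.cross(z,x),z]).T
def tool_stand(ang,al):   # same grasp once the thing stands, z horizontally along ang
    a=np.radians(al);c=np.array([np.cos(np.radians(ang)),np.sin(np.radians(ang)),0])
    z=np.cos(a)*c-np.sin(a)*U;x=np.cos(a)*U+np.sin(a)*c;return np.array([x,np.cross(z,x),z]).T
def jog(R,g,back=0,cur=None):   # jog numbers to bring the grasp point to g
    s=sense();p0,R0=(s["eef_pos"],Ro.from_quat(s["ee_rot"]).as_matrix()) if cur is None else cur
    p=np.array(g,float)+(19-back)*R[:,2]
    print(np.r_[R0.T@(p-p0),Ro.from_matrix(R0.T@R).as_rotvec(degrees=True)].round(1).tolist(),"tcp",p.round(1));return p,R
E
python3 - <<'E'
from h import *
R=tool_lying(135.4,45);c=jog(R,(523,146,29),90);jog(R,(523,146,29),0,c)
E
```

```text
[-56.2, -16.7, 275.1, -7.5, -44.6, -17.9] tcp [487.3 181.3  79.2]
[0.0, -0.0, 90.0, 0.0, 0.0, 0.0] tcp [532.6 136.6  15.6]
```

Call:
jog_arm --motion '[[[-56,-17,230,-7.5,-44.6,-17.9],[-56,-17,230,-7.5,-44.6,-17.9],[-56,-17,230,-7.5,-44.6,-17.9],[-56,-17,275,-7.5,-44.6,-17.9],[-56,-17,275,-7.5,-44.6,-17.9],[-56,-17,275,-7.5,-44.6,-17.9],[-56,-17,275,-7.5,-44.6,-17.9],[-56,-17,275,-7.5,-44.6,-17.9]]]'

```text
clock: 2.25
eef_pos: [487.8, 180.7, 80.4]
ee_rot: [0.351, 0.855, -0.146, 0.354]
force: [0.3, 0.4, 0.4]
opening: 86.6
finger_force: 0.0
```

Run:
```python
from h import *
import pickle
print(sense()["joints"].round(2),sense()["force"])
R=tool_lying(135.4,45);jog(R,(523,146,29),90);jog(R,(523,146,29))
c=cam("wrist");im=get_image("wrist")[:,:,::-1];cv2.imwrite("pics/w2.png",im);pickle.dump(c,open("w2.pkl","wb"))
```

```text
[-1.14  0.28  0.18  2.13  0.84  1.08 -0.72] [0.29707757 0.41729976 0.40098868]
[1.4, -0.0, 0.3, -0.1, -0.0, -0.1] tcp [487.3 181.3  79.2]
[1.4, 0.1, 90.3, -0.1, -0.0, -0.1] tcp [532.6 136.6  15.6]
```

View pics/w2.png

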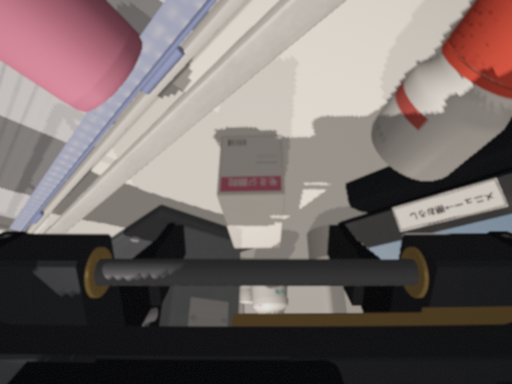

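The carton is centred between the fingers (column ~252 against finger centre ~256), with its end face at (250,160). I'm going in.

Call:
jog_arm --motion '[[[1,0,30,0,0,0],[1,0,60,0,0,0],[1,0,80,0,0,0],[1,0,90,0,0,0],[1,0,90,0,0,0]]]'

```text
clock: 2.8
eef_pos: [534.3, 135.3, 17.4]
ee_rot: [0.354, 0.853, -0.144, 0.355]
force: [-0.2, 0.3, 0.5]
opening: 87.2
finger_force: 0.0
```

Call:
jog_arm --motion '[[[0,0,0,0,0,0],[0,0,0,0,0,0],[0,0,0,0,0,0],[0,0,0,0,0,0],[0,0,0,0,0,0],[0,0,0,0,0,0],[0,0,0,0,0,0],[0,0,0,0,0,0]]]' --grip 30 --squeeze 20

```text
clock: 3.6
eef_pos: [532.7, 135.8, 15.8]
ee_rot: [0.352, 0.854, -0.145, 0.354]
force: [0.1, -0.1, 1.3]
opening: 44.8
finger_force: 20.0
```

Call:
jog_arm --motion '[[[-35,0,-35,0,0,0],[-70,0,-70,0,0,0],[-105,0,-105,0,0,0],[-141,0,-141,0,0,0],[-160,0,-160,0,0,0],[-160,0,-160,0,0,0]]]'

```text
clock: 4.2
eef_pos: [533.8, 136.6, 246.2]
ee_rot: [0.353, 0.854, -0.142, 0.355]
force: [0.0, -0.2, -0.9]
opening: 45.0
finger_force: 20.0
```

Run:
```python
from h import *
a=cv2.imread("pics/side0.png")[140:220,250:390];a=cv2.resize(a,None,fx=5,fy=5,interpolation=cv2.INTER_CUBIC)
cv2.imwrite("pics/sidelift.png",a)
print(sense()["opening"],sense()["eef_pos"])
```

```text
45.02457265984347 [533.79290628 136.55369117 246.185728  ]
```

View pics/sidelift.png

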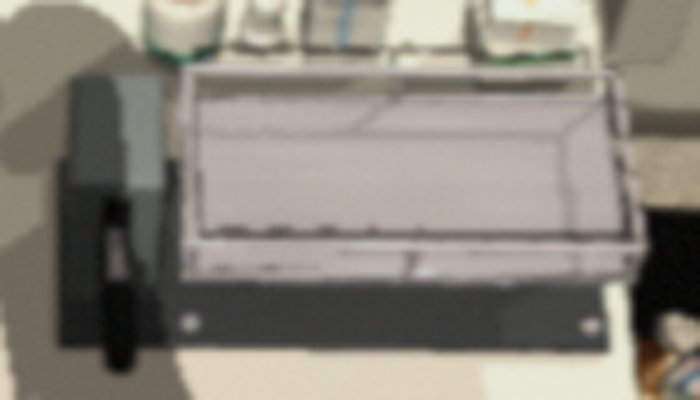

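The side crop shows the guard rail's top corners at crop (183,68), (612,72), (183,245) and (645,248). The housing top spans (72–165, 75–185), and the lever's black grip runs from (115,270) to (120,368).

Run:
```python
from h import *
S=cam("scene");D=cam("side")
s=lambda p:(p[0]/3+145,p[1]/3+130); d=lambda p:(p[0]/5+250,p[1]/5+140)
P={}
for n,a,b in [("BL",(488,154),(183,68)),("FL",(409,233),(183,243)),("FR",(668,387),(644,246)),("BR",(742,292),(612,72)),("gripfront",(302,253),(120,368)),("gripback",(352,225),(116,270)),("houTopFL",(393,155),(75,185)),("houFR",(403,152),(165,185))]:
    x,e=tri((S,s(a)),(D,d(b)));P[n]=x;print(n,x.round(1),np.round(e,1))
for n in("BL","FL","FR","BR"):print(n,np.linalg.norm(P[n]))
print("C",((P["BL"]+P["FL"]+P["FR"]+P["BR"])/4).round(1))
for a,b in [("BL","FL"),("BR","FR"),("BR","BL"),("FR","FL")]:
    v=P[b]-P[a];print(a,b,np.linalg.norm(v).round(1),np.degrees(np.arctan2(v[1],v[0])).round(1))
```

```text
BL [648.4 -51.7 122.3] [0.4 0.4]
FL [513.  -52.3 115.1] [0.5 0.5]
FR [ 506.8 -349.2  138.3] [0.6 0.6]
BR [ 656.7 -345.7  122.7] [0.1 0.1]
gripfront [398.  -10.9 155.5] [2.5 2.5]
gripback [480.2  -7.8 126.7] [2.5 2.5]
houTopFL [561.   17.8 129.1] [12.7 12.7]
houFR [505.3 -37.1 216.3] [11.3 11.3]
BL 661.8110371309396
FL 528.3628353154232
FR 630.8064692033457
BR 752.2258203561913
C [ 581.2 -199.7  124.6]
BL FL 135.5 -179.7
BR FR 150.8 -178.6
BR BL 294.1 91.6
FR FL 297.9 88.8
```

Run:
```python
from h import *
jog(tool_stand(90,45),(578,-114,300))
```

```text
[-169.6, -136.9, 110.9, 0.5, 84.7, 50.0] tcp [ 578.  -100.6  286.6]
```

Call:
jog_arm --motion '[[[-70,0,-70,0,8,4],[-170,-137,111,0.5,84.7,50],[-170,-137,111,0.5,84.7,50],[-170,-137,111,0.5,84.7,50],[-170,-137,111,0.5,84.7,50],[-170,-137,111,0.5,84.7,50],[-170,-137,111,0.5,84.7,50],[-170,-137,111,0.5,84.7,50]]]'

```text
clock: 5.0
eef_pos: [577.9, -103.1, 283.8]
ee_rot: [0.605, 0.779, 0.146, -0.078]
force: [-1.2, 0.9, -1.9]
opening: 45.1
finger_force: 20.0
```

Run:
```python
from h import *
print(sense()["joints"].round(2),sense()["opening"])
jog(tool_stand(90,45),(578,-114,300))
```

```text
[-0.45  0.29  0.94  1.57 -0.55  1.52  0.8 ] 45.144201533088506
[3.2, 1.0, -1.8, -0.3, 26.5, 15.3] tcp [ 578.  -100.6  286.6]
```

Call:
jog_arm --motion '[[[3,1,-2,-0.3,26.5,15.3],[3,1,-2,-0.3,26.5,15.3],[3,1,-2,-0.3,26.5,15.3],[3,1,-2,-0.3,26.5,15.3],[3,1,-2,-0.3,26.5,15.3],[3,1,-2,-0.3,26.5,15.3]]]'

```text
clock: 5.6
eef_pos: [577.1, -99.6, 285.4]
ee_rot: [0.653, 0.655, 0.268, -0.27]
force: [-0.4, 0.3, -0.2]
opening: 44.9
finger_force: 20.0
```

Run:
```python
from h import *
print(sense()["joints"].round(2),sense()["opening"])
c=jog(tool_stand(90,45),(578,-114,185));jog(tool_stand(90,45),(578,-114,150),0,c)
cv2.imwrite("pics/s2.png",get_image("scene")[100:300,150:420,::-1]) 
o=cv2.resize(cv2.imread("pics/s2.png"),None,fx=2.5,fy=2.5);cv2.imwrite("pics/s2.png",o)
```

```text
[-0.1   0.54  0.86  1.47 -0.96  1.89  0.78] 44.87396500633248
[-80.8, 1.0, 80.3, -0.2, 0.3, 0.1] tcp [ 578.  -100.6  171.6]
[-24.7, 0.0, 24.7, 0.0, 0.0, 0.0] tcp [ 578.  -100.6  136.6]
```

View pics/s2.png

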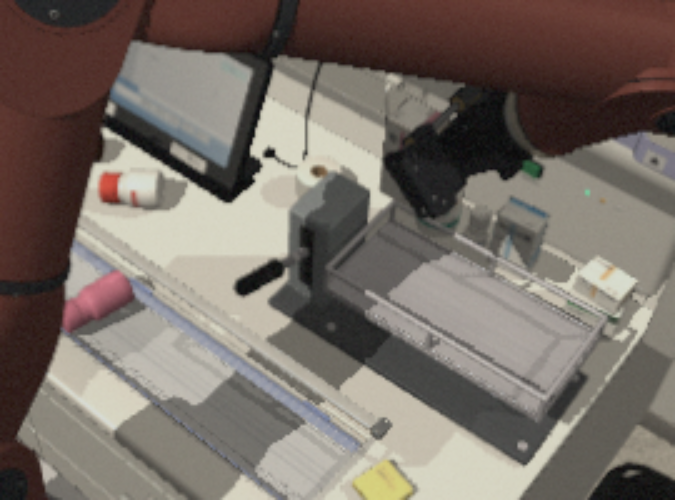

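The carton is held over the deck, mostly hidden behind the gripper at about (440,190). The red bottle is still lying at (130,187). Now lowering.

Call:
jog_arm --motion '[[[-25,1,25,0,0,0],[-50,1,50,0,0,0],[-75,1,75,0,0,0],[-81,1,81,0,0,0],[-89,1,89,0,0,0],[-92,1,92,0,0,0],[-92,1,92,0,0,0]]]'

```text
clock: 6.35
eef_pos: [578.6, -99.7, 157.4]
ee_rot: [0.652, 0.656, 0.269, -0.269]
force: [-0.1, -0.4, -0.4]
opening: 44.8
finger_force: 20.0
```

Call:
jog_arm --motion '[[[-1.5,0,1.5,0,0,0],[-3,0,3,0,0,0],[-4,0,4,0,0,0],[-4,0,4,0,0,0]]]'

```text
clock: 6.75
eef_pos: [578.2, -99.8, 150.9]
ee_rot: [0.652, 0.655, 0.269, -0.27]
force: [0.5, -0.0, -0.4]
opening: 45.0
finger_force: 20.0
```

Call:
jog_arm --motion '[[[-1,0,1,0,0,0],[-2,0,2,0,0,0],[-3,0,3,0,0,0],[-3,0,3,0,0,0],[-3,0,3,0,0,0]]]'

```text
clock: 7.25
eef_pos: [578.2, -99.8, 146.6]
ee_rot: [0.652, 0.655, 0.269, -0.27]
force: [0.3, 0.1, -1.1]
opening: 45.0
finger_force: 20.0
```

Call:
jog_arm --motion '[[[-1,0,1,0,0,0],[-2,0,2,0,0,0],[-2,0,2,0,0,0],[-2,0,2,0,0,0]]]'

```text
clock: 7.65
eef_pos: [578.2, -99.7, 143.8]
ee_rot: [0.652, 0.655, 0.269, -0.27]
force: [0.4, -0.2, -0.4]
opening: 44.8
finger_force: 20.0
```

Call:
jog_arm --motion '[[[-1,0,1,0,0,0],[-2,0,2,0,0,0],[-2,0,2,0,0,0],[-2,0,2,0,0,0]]]'

```text
clock: 8.05
eef_pos: [578.2, -99.8, 140.9]
ee_rot: [0.652, 0.655, 0.269, -0.27]
force: [0.3, -0.2, 0.8]
opening: 45.1
finger_force: 20.0
```

Call:
jog_arm --motion '[[[-1,0,1,0,0,0],[-1,0,1,0,0,0],[-1,0,1,0,0,0]]]'

```text
clock: 8.35
eef_pos: [578.2, -99.9, 140.8]
ee_rot: [0.652, 0.655, 0.269, -0.27]
force: [-2.6, -1.3, 7.0]
opening: 44.9
finger_force: 20.0
```

Call:
jog_arm --motion '[[[-1,0,1,0,0,0],[-1,0,1,0,0,0],[-1,0,1,0,0,0]]]'

```text
clock: 8.65
eef_pos: [578.3, -99.9, 140.7]
ee_rot: [0.652, 0.655, 0.27, -0.27]
force: [-4.1, -1.1, 15.3]
opening: 44.7
finger_force: 20.0
```

Call:
jog_arm --motion '[[[1.3,0,-1.3,0,0,0],[1.3,0,-1.3,0,0,0]]]'

```text
clock: 8.85
eef_pos: [578.4, -100.0, 140.7]
ee_rot: [0.652, 0.655, 0.269, -0.27]
force: [-2.0, -1.2, 5.2]
opening: 44.8
finger_force: 20.0
```

Call:
jog_arm --motion '[[[0,0,0,0,0,0],[0,0,0,0,0,0],[0,0,0,0,0,0],[0,0,0,0,0,0]]]' --grip 75

```text
clock: 9.25
eef_pos: [578.1, -99.7, 139.7]
ee_rot: [0.652, 0.655, 0.269, -0.27]
force: [-0.4, -0.6, 0.1]
opening: 69.1
finger_force: 0.0
```

Call:
jog_arm --motion '[[[0,0,-20,0,0,0],[0,0,-50,0,0,0],[0,0,-90,0,0,0],[0,0,-130,0,0,0],[0,0,-130,0,0,0]]]'

```text
clock: 9.75
eef_pos: [578.4, -196.3, 235.3]
ee_rot: [0.654, 0.655, 0.269, -0.267]
force: [1.1, -0.0, 0.4]
opening: 75.5
finger_force: 0.0
```

Run:
```python
from h import *
s=sense();print(s["joints"].round(2),s["eef_pos"],s["force"])
cv2.imwrite("pics/w3.png",get_image("wrist")[:,:,::-1])
c=jog(tool_lying(122.7,45),(516,297,150))
```

```text
[ 0.09  0.7   0.83  1.36 -0.97  1.94  0.92] [ 578.38585182 -196.274216    235.33429938] [ 1.07480275 -0.01656025  0.40181293]
[273.5, -54.7, 405.9, 0.0, -87.0, -36.1] tcp [523.3 285.7 136.6]
```

View pics/w3.png

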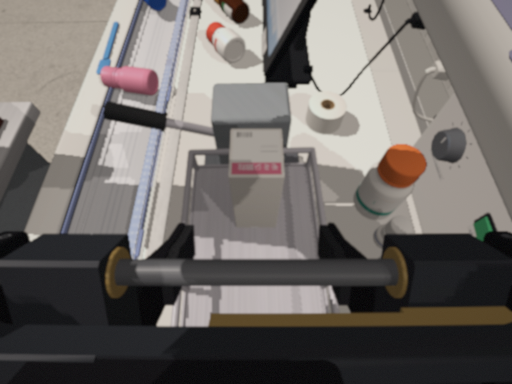

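The carton stands on the deck at (257,180), close to the housing. The label roll (327,112) and the red bottle (226,42) are undisturbed. Next is the red bottle.

Call:
jog_arm --motion '[[[35,0,-35,0,0,0],[70,0,-70,0,0,0],[100,0,-100,0,0,0],[100,0,-100,0,0,0]]]' --grip 87

```text
clock: 10.2
eef_pos: [579.0, -190.5, 379.2]
ee_rot: [0.651, 0.657, 0.27, -0.267]
force: [0.4, -0.4, 0.2]
opening: 86.2
finger_force: 0.0
```

Run:
```python
from h import *
print(sense()["eef_pos"])
c=jog(tool_lying(122.7,45),(516,298,30),160)
```

```text
[ 579.03343902 -190.53772865  379.16663005]
[233.4, -115.0, 579.6, 0.4, -86.9, -35.8] tcp [462.1 381.9 129.7]
```

Call:
jog_arm --motion '[[[233,-115,500,0.4,-86.9,-35.8],[233,-115,500,0.4,-86.9,-35.8],[233,-115,500,0.4,-86.9,-35.8],[233,-115,500,0.4,-86.9,-35.8],[233,-115,500,0.4,-86.9,-35.8],[233,-115,500,0.4,-86.9,-35.8],[233,-115,500,0.4,-86.9,-35.8],[233,-115,500,0.4,-86.9,-35.8]]]'

```text
clock: 11.0
eef_pos: [503.9, 139.4, 254.1]
ee_rot: [0.561, 0.818, -0.024, 0.126]
force: [2.7, 0.7, -0.9]
opening: 87.2
finger_force: 0.0
```

Run:
```python
from h import *
s=sense();print(s["eef_pos"],s["joints"].round(2),s["force"])
c=jog(tool_lying(122.7,45),(516,298,30),160)
```

```text
[503.90488503 139.39007698 254.13929325] [-0.9  -0.03  0.36  1.84  0.27  1.28 -0.24] [ 2.67460822  0.70351244 -0.90894294]
[264.2, 38.2, 69.0, -0.2, -30.8, -12.5] tcp [462.1 381.9 129.7]
```

Call:
jog_arm --motion '[[[264,38,69,-0.2,-30.8,-12.5],[264,38,69,-0.2,-30.8,-12.5],[264,38,69,-0.2,-30.8,-12.5],[264,38,69,-0.2,-30.8,-12.5],[264,38,69,-0.2,-30.8,-12.5],[264,38,69,-0.2,-30.8,-12.5],[264,38,69,-0.2,-30.8,-12.5],[264,38,69,-0.2,-30.8,-12.5]]]'

```text
clock: 11.8
eef_pos: [462.9, 378.6, 128.8]
ee_rot: [0.444, 0.811, -0.187, 0.333]
force: [0.2, -0.2, 0.7]
opening: 87.0
finger_force: 0.0
```

Run:
```python
from h import *
s=sense();print(s["eef_pos"],s["joints"].round(2),s["force"])
R=tool_lying(122.7,45)
c=jog(R,(516,298,30));print((R.T@(np.array([513,302,27])-s["eef_pos"])))
im=get_image("wrist")[:,:,::-1];cv2.imwrite("pics/w4.png",im)
m=cv2.inRange(cv2.cvtColor(im,cv2.COLOR_BGR2HSV),(0,150,90),(8,255,255));n,l,st,ce=cv2.connectedComponentsWithStats(m);k=1+np.argmax(st[1:,4]);print(st[k],ce[k])
C=cam("wrist");o=np.array([497,325.5,27]);print("expected cap",proj(C,o))
```

```text
[462.92337997 378.5620787  128.78414244] [-1.24  0.56  0.13  1.58  0.58  1.49 -0.74] [ 0.16240161 -0.15527968  0.66275083]
[1.2, 2.5, 157.1, -0.5, -0.2, 0.1] tcp [523.3 286.7  16.6]
[  7.28526351   0.77809374 136.65925116]
[ 236  136   44   48 1783] [257.38418396 159.20527201]
expected cap [255.97243281 159.45922561]
```

Call:
jog_arm --motion '[[[1,2,40,-0.5,-0.2,0],[1,2,80,-0.5,-0.2,0],[1,2,115,-0.5,-0.2,0],[1,2,145,-0.5,-0.2,0],[1,2,157,-0.5,-0.2,0],[1,2,157,-0.5,-0.2,0]]]'

```text
clock: 12.45
eef_pos: [524.1, 284.1, 18.0]
ee_rot: [0.445, 0.81, -0.184, 0.336]
force: [-0.5, -0.4, -0.4]
opening: 87.1
finger_force: 0.0
```

Call:
jog_arm --motion '[[[0,0,0,0,0,0],[0,0,0,0,0,0],[0,0,0,0,0,0],[0,0,0,0,0,0],[0,0,0,0,0,0],[0,0,0,0,0,0],[0,0,0,0,0,0],[0,0,0,0,0,0]]]' --grip 30 --squeeze 25

```text
clock: 13.25
eef_pos: [523.8, 286.8, 17.8]
ee_rot: [0.444, 0.811, -0.183, 0.336]
force: [-0.6, 1.1, 1.0]
opening: 50.6
finger_force: 24.8
```

Call:
jog_arm --motion '[[[-35,0,-35,0,0,0],[-70,0,-70,0,0,0],[-105,0,-105,0,0,0],[-140,0,-140,0,0,0],[-175,0,-175,0,0,0],[-200,0,-200,0,0,0],[-200,0,-200,0,0,0]]]'

```text
clock: 13.95
eef_pos: [524.8, 287.0, 305.9]
ee_rot: [0.445, 0.81, -0.179, 0.336]
force: [-0.1, -0.2, -1.0]
opening: 50.5
finger_force: 24.8
```

Run:
```python
from h import *
s=sense();print(s["eef_pos"],s["joints"].round(2),s["force"],s["opening"],s["finger_force"])
jog(tool_stand(90,45),(580,-206,320))
```

```text
[524.79199196 287.02602301 305.87778611] [-1.15  0.31  0.2   1.55  0.66  1.61 -0.47] [-0.14296498 -0.15190316 -0.97689833] 50.51354967157509 24.80477074335795
[-309.6, -211.9, 303.8, 0.5, 87.0, 36.1] tcp [ 580.  -192.6  306.6]
```

Call:
jog_arm --motion '[[[-310,-212,304,0.5,87,36],[-310,-212,304,0.5,87,36],[-310,-212,304,0.5,87,36],[-310,-212,304,0.5,87,36],[-310,-212,304,0.5,87,36],[-310,-212,304,0.5,87,36],[-310,-212,304,0.5,87,36],[-310,-212,304,0.5,87,36]]]'

```text
clock: 14.75
eef_pos: [569.4, -109.7, 305.1]
ee_rot: [0.637, 0.749, 0.151, -0.104]
force: [1.2, 0.7, -0.7]
opening: 50.7
finger_force: 24.8
```

Run:
```python
from h import *
s=sense();print(s["eef_pos"],s["joints"].round(2),s["force"],s["opening"],s["finger_force"])
jog(tool_stand(90,45),(580,-206,290))
```

```text
[ 569.40394519 -109.71823325  305.09549463] [-0.31  0.27  0.81  1.52 -0.53  1.58  0.69] [ 1.19181373  0.69070146 -0.67785956] 50.704923951170066 24.784491596510634
[-88.1, -4.0, -2.7, 0.0, 24.1, 9.9] tcp [ 580.  -192.6  276.6]
```

Call:
jog_arm --motion '[[[-88,-4,-3,0,24.1,9.9],[-88,-4,-3,0,24.1,9.9],[-88,-4,-3,0,24.1,9.9],[-88,-4,-3,0,24.1,9.9],[-88,-4,-3,0,24.1,9.9],[-88,-4,-3,0,24.1,9.9]]]'

```text
clock: 15.35
eef_pos: [579.7, -190.2, 275.0]
ee_rot: [0.655, 0.654, 0.266, -0.27]
force: [-0.6, 0.4, -0.2]
opening: 50.8
finger_force: 24.8
```

Run:
```python
from h import *
s=sense();print(s["eef_pos"],s["ee_rot"],s["joints"].round(2),s["force"],s["opening"],s["finger_force"])
R=tool_stand(90,45);c=jog(R,(580,-206,150));
cv2.imwrite("pics/w5.png",get_image("wrist")[:,:,::-1])
```

```text
[ 579.71018997 -190.245202    274.95785079] [ 0.65455641  0.65389244  0.26625571 -0.27034882] [ 0.13  0.63  0.75  1.32 -0.93  1.95  0.83] [-0.62859397  0.39788016 -0.21417609] 50.7505173953647 24.784668629290536
[-98.8, 1.1, 96.9, -0.3, 0.4, -0.2] tcp [ 580.  -192.6  136.6]
```

View pics/w5.png

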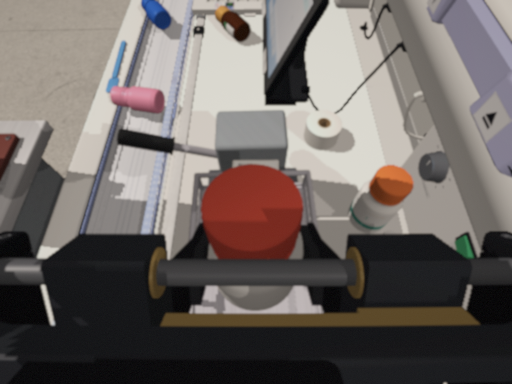

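The red-capped bottle is in the grip with its cap top at about (252,203). The amber (233,22), label roll and decoys are undisturbed.

Run:
```python
from h import *
s=sense();R=Ro.from_quat(s["ee_rot"]).as_matrix();g=s["eef_pos"]-19*R[:,2];C=cam("wrist");print(g)
im=cv2.imread("pics/w5.png");m=cv2.inRange(cv2.cvtColor(im,cv2.COLOR_BGR2HSV),(0,150,60),(8,255,255));m[:140]=0
cs=max(cv2.findContours(m,0,1)[0],key=cv2.contourArea);print(cv2.boundingRect(cs))
for h in (34,44,54):
  for t in (-.2,-.1,0,.1,.2):
    u=np.array([0,np.sin(t),np.cos(t)]);f=np.array([0,np.cos(t),-np.sin(t)])
    ctr=g+u*h+f*4
    ring=np.array([proj(C,ctr+22*(np.cos(a)*np.array([1,0,0])+np.sin(a)*f)) for a in np.linspace(0,6.28,40)])
    print(h,t,ring.min(0).round(),ring.max(0).round())
```

```text
[ 580.11229582 -202.82174938  289.54182814]
(202, 165, 100, 94)
34 -0.2 [202. 189.] [303. 291.]
34 -0.1 [202. 185.] [302. 282.]
34 0 [203. 181.] [302. 273.]
34 0.1 [204. 178.] [301. 264.]
34 0.2 [205. 176.] [300. 254.]
44 -0.2 [197. 182.] [307. 292.]
44 -0.1 [198. 175.] [306. 280.]
44 0 [199. 169.] [305. 267.]
44 0.1 [200. 165.] [304. 254.]
44 0.2 [202. 162.] [303. 242.]
54 -0.2 [192. 174.] [311. 293.]
54 -0.1 [193. 165.] [310. 277.]
54 0 [195. 157.] [309. 260.]
54 0.1 [196. 151.] [308. 244.]
54 0.2 [198. 146.] [306. 228.]
```

Run:
```python
import cv2
im=cv2.imread("pics/w5.png")
print([(r,int(im[r,248:256,2].mean())) for r in range(160,300,4)])
```

```text
[(160, 132), (164, 137), (168, 134), (172, 135), (176, 136), (180, 136), (184, 137), (188, 138), (192, 139), (196, 141), (200, 141), (204, 142), (208, 142), (212, 143), (216, 144), (220, 137), (224, 120), (228, 121), (232, 121), (236, 122), (240, 122), (244, 121), (248, 122), (252, 95), (256, 92), (260, 50), (264, 57), (268, 62), (272, 66), (276, 74), (280, 63), (284, 58), (288, 119), (292, 113), (296, 103)]
```

Run:
```python
from h import *
from scipy.optimize import least_squares
s=sense();R=Ro.from_quat(s["ee_rot"]).as_matrix();g=s["eef_pos"]-19*R[:,2];C=cam("wrist")
def ring(q,r=22):
    u=np.array([0,np.sin(q[2]),np.cos(q[2])]);f=np.array([0,np.cos(q[2]),-np.sin(q[2])]);c=g+np.array([0,q[0],q[1]])
    return np.array([proj(C,c+r*(np.cos(a)*np.array([1,0,0])+np.sin(a)*f)) for a in np.linspace(0,6.28,60)]),c,u
for bot in (221,230,240):
  for r in (21,22):
    def e(q):
        P,_,_=ring(q,r);return [P[:,1].min()-165,P[:,1].max()-bot,np.ptp(P[:,0])-100]
    q=least_squares(e,[5,44,.2]).x;P,c,u=ring(q,r)
    b=c-86*u;print(bot,r,q.round(2),"base",b-g,"cap-bottom front",proj(C,c-25*u-22*np.array([0,np.cos(q[2]),-np.sin(q[2])])))
```

```text
221 21 [14.33 46.85  0.48] base [  0.         -25.45604863 -29.39125788] cap-bottom front [252.11060611 269.49430996]
221 22 [17.17 41.68  0.48] base [  0.         -22.61540421 -34.56468479] cap-bottom front [252.36277409 265.73173146]
230 21 [12.68 46.16  0.38] base [  0.         -19.42598819 -33.61776273] cap-bottom front [252.24865942 272.33719814]
230 22 [15.44 40.96  0.38] base [  0.         -16.6637864  -38.82416312] cap-bottom front [252.48822367 268.73192729]
240 21 [10.75 45.41  0.26] base [  0.         -11.32043546 -37.71521341] cap-bottom front [252.41020178 274.30323416]
240 22 [13.42 40.16  0.26] base [  0.          -8.65030629 -42.95800017] cap-bottom front [252.63533837 270.93836649]
```

The cap ellipse fit says the bottle has pivoted in the pads by about 0.45 rad, cap towards +y, which matches a grip slack. Its axis still passes through the grip. I'll touch the base edge down, loosen the squeeze, and drag towards -y while lowering so it rights itself.

Call:
jog_arm --motion '[[[-25,0,35,0,0,0],[-55,0,70,0,0,0],[-80,0,95,0,0,0],[-89,0,104,0,0,0],[-90,0,106,0,0,0],[-90,0,106,0,0,0]]]'

```text
clock: 16.0
eef_pos: [579.7, -179.5, 139.0]
ee_rot: [0.654, 0.655, 0.267, -0.27]
force: [0.3, -0.3, -0.1]
opening: 50.4
finger_force: 24.8
```

Call:
jog_arm --motion '[[[-1.5,0,1.5,0,0,0],[-2.5,0,2.5,0,0,0],[-2.5,0,2.5,0,0,0],[-2.5,0,2.5,0,0,0]]]'

```text
clock: 16.4
eef_pos: [579.0, -180.0, 133.9]
ee_rot: [0.654, 0.654, 0.267, -0.27]
force: [0.5, 0.3, -0.8]
opening: 50.6
finger_force: 24.8
```

Call:
jog_arm --motion '[[[-1,0,1,0,0,0],[-1.5,0,1.5,0,0,0],[-1.5,0,1.5,0,0,0]]]'

```text
clock: 16.7
eef_pos: [578.8, -179.8, 131.2]
ee_rot: [0.654, 0.654, 0.267, -0.271]
force: [0.6, -0.3, -0.4]
opening: 50.2
finger_force: 24.8
```

Call:
jog_arm --motion '[[[-1,0,1,0,0,0],[-1.5,0,1.5,0,0,0],[-1.5,0,1.5,0,0,0]]]'

```text
clock: 17.0
eef_pos: [578.9, -179.8, 129.1]
ee_rot: [0.654, 0.654, 0.267, -0.271]
force: [0.6, 0.7, -0.7]
opening: 50.4
finger_force: 24.8
```

Call:
jog_arm --motion '[[[-1,0,1,0,0,0],[-1.5,0,1.5,0,0,0],[-1.5,0,1.5,0,0,0]]]'

```text
clock: 17.3
eef_pos: [578.9, -179.8, 127.0]
ee_rot: [0.654, 0.654, 0.267, -0.271]
force: [0.7, -0.2, -0.7]
opening: 50.4
finger_force: 24.8
```

Call:
jog_arm --motion '[[[-1,0,1,0,0,0],[-1,0,1,0,0,0],[-1,0,1,0,0,0]]]'

```text
clock: 17.6
eef_pos: [578.9, -179.8, 125.7]
ee_rot: [0.654, 0.654, 0.267, -0.271]
force: [0.7, -0.3, -1.3]
opening: 50.6
finger_force: 24.8
```

Call:
jog_arm --motion '[[[-1,0,1,0,0,0],[-1,0,1,0,0,0],[-1,0,1,0,0,0]]]'

```text
clock: 17.9
eef_pos: [578.9, -179.9, 124.3]
ee_rot: [0.654, 0.654, 0.267, -0.271]
force: [-0.4, -0.1, -1.1]
opening: 50.3
finger_force: 24.8
```

Call:
jog_arm --motion '[[[-1,0,1,0,0,0],[-1,0,1,0,0,0],[-1,0,1,0,0,0]]]'

```text
clock: 18.2
eef_pos: [579.0, -180.0, 123.8]
ee_rot: [0.654, 0.654, 0.267, -0.27]
force: [0.0, -0.9, 5.7]
opening: 50.5
finger_force: 25.0
```

Call:
jog_arm --motion '[[[0,0,0,0,0,0],[0,0,0,0,0,0],[-1.5,0,-0.5,0,0,0],[-3,0,-1,0,0,0],[-5,0,-1.5,0,0,0],[-7,0,-2,0,0,0],[-7,0,-2,0,0,0]]]' --squeeze 4

```text
clock: 18.9
eef_pos: [579.0, -185.6, 119.6]
ee_rot: [0.654, 0.654, 0.267, -0.271]
force: [-0.1, 0.9, 5.0]
opening: 51.4
finger_force: 4.1
```

Run:
```python
from h import *
s=sense();print(s["eef_pos"],s["force"],s["opening"])
im=get_image("wrist")[:,:,::-1];cv2.imwrite("pics/w6.png",im)
m=cv2.inRange(cv2.cvtColor(im,cv2.COLOR_BGR2HSV),(0,150,60),(8,255,255));m[:140]=0
print(cv2.boundingRect(max(cv2.findContours(m,0,1)[0],key=cv2.contourArea)))
print([(r,int(im[r,248:256,2].mean())) for r in range(150,290,5)])
```

```text
[ 579.01793537 -185.61796467  119.61222229] [-0.08954354  0.91793195  4.99535858] 51.442321445846694
(199, 171, 109, 88)
[(150, 124), (155, 124), (160, 122), (165, 123), (170, 131), (175, 140), (180, 208), (185, 210), (190, 210), (195, 210), (200, 211), (205, 211), (210, 211), (215, 212), (220, 211), (225, 212), (230, 195), (235, 194), (240, 194), (245, 194), (250, 194), (255, 193), (260, 94), (265, 105), (270, 139), (275, 110), (280, 86), (285, 97)]
```

Run:
```python
import cv2
a=cv2.imread("pics/w6.png")[130:330,160:345];cv2.imwrite("pics/w6c.png",cv2.resize(a,None,fx=3,fy=3,interpolation=cv2.INTER_CUBIC))
```

```text
(no output)
```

View pics/w6c.png

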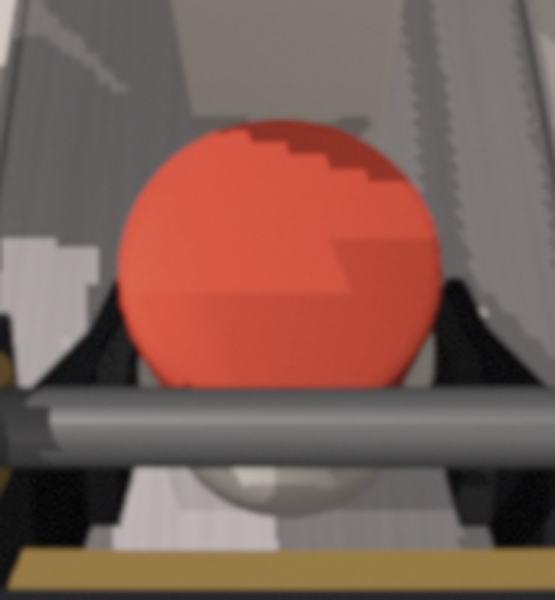

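That boundary was only a shadow. The cap top is a near-circle (rows 170–265, width 109), so the bottle is upright, with its body visible below the bar. I'll release it.

Call:
jog_arm --motion '[[[0.7,0,-0.7,0,0,0],[0.7,0,-0.7,0,0,0],[0.7,0,-0.7,0,0,0],[0.7,0,-0.7,0,0,0],[0.7,0,-0.7,0,0,0],[0.7,0,-0.7,0,0,0]]]' --grip 78

```text
clock: 19.55
eef_pos: [578.8, -186.3, 120.3]
ee_rot: [0.654, 0.654, 0.267, -0.271]
force: [-1.2, 1.1, 0.4]
opening: 77.3
finger_force: 0.0
```

Call:
jog_arm --motion '[[[0,0,-15,0,0,0],[0,0,-40,0,0,0],[0,0,-80,0,0,0],[0,0,-120,0,0,0],[60,0,-160,0,0,0],[100,0,-190,0,0,0],[100,0,-190,0,0,0]]]' --squeeze 25

```text
clock: 20.25
eef_pos: [579.8, -249.7, 331.2]
ee_rot: [0.654, 0.655, 0.267, -0.268]
force: [0.0, -0.2, -0.9]
opening: 78.3
finger_force: 0.0
```

Run:
```python
from h import *
s=sense();print(s["eef_pos"],s["joints"].round(2))
im=get_image("wrist")[:,:,::-1];cv2.imwrite("pics/w7.png",im);C=cam("wrist")
m=cv2.inRange(cv2.cvtColor(im,cv2.COLOR_BGR2HSV),(0,150,60),(8,255,255))
for c in cv2.findContours(m,0,1)[0]:
    if cv2.contourArea(c)>150:
        x,y,w,h=cv2.boundingRect(c);print((x,y,w,h),onz(C,(x+w/2,y+h/2),94+80))
P=np.array([579,-199,94]);print(proj(C,P+[0,0,86]),proj(C,P+[0,22,86]),proj(C,P+[22,0,86]))
jog(tool_lying(125.8,45),(521,440,28),160)
```

```text
[ 579.80183027 -249.72513971  331.23209931] [ 0.29  0.67  0.67  1.11 -0.92  2.07  0.77]
(240, 218, 36, 41) [ 583.82016574 -194.98256982  174.        ]
[253.85369973 240.12676046] [253.92797441 222.31290565] [272.98120597 240.13914408]
[407.5, -116.5, 685.9, -0.1, -86.2, -39.5] tcp [462.7 520.9 127.7]
```

Call:
jog_arm --motion '[[[464,-116,629,0,-80,-36],[464,-116,629,0,-80,-36],[464,-116,629,0,-80,-36],[464,-116,629,0,-80,-36],[464,-116,629,0,-80,-36],[464,-116,629,0,-80,-36],[464,-116,629,0,-80,-36],[464,-116,629,0,-80,-36]]]' --grip 87

```text
clock: 21.1
eef_pos: [527.9, 103.4, 274.3]
ee_rot: [0.551, 0.824, -0.019, 0.13]
force: [1.7, 1.4, -1.4]
opening: 87.0
finger_force: 0.0
```

Run:
```python
from h import *
s=sense();print(s["eef_pos"],s["joints"].round(2),s["force"])
jog(tool_lying(125.8,50),(523,437,80),160)
```

```text
[527.90561105 103.39442805 274.34944063] [-0.82 -0.04  0.37  1.81  0.27  1.28 -0.13] [ 1.7155927   1.40797422 -1.43065146]
[429.4, 90.9, 13.4, -1.2, -35.4, -14.3] tcp [459.8 524.6 170.6]
```

Call:
jog_arm --motion '[[[429,91,13,-1.2,-35.4,-14.3],[429,91,13,-1.2,-35.4,-14.3],[429,91,13,-1.2,-35.4,-14.3],[429,91,13,-1.2,-35.4,-14.3],[429,91,13,-1.2,-35.4,-14.3],[429,91,13,-1.2,-35.4,-14.3],[429,91,13,-1.2,-35.4,-14.3],[429,91,13,-1.2,-35.4,-14.3]]]'

```text
clock: 21.9
eef_pos: [465.3, 487.3, 178.1]
ee_rot: [0.414, 0.808, -0.194, 0.373]
force: [-0.0, 1.0, 0.2]
opening: 86.5
finger_force: 0.0
```

Run:
```python
from h import *
jog(tool_lying(125.8,50),(523,437,28),140)
```

```text
[66.9, 17.8, 32.8, -0.4, -0.3, 0.1] tcp [468.8 512.2 105.8]
```

Call:
jog_arm --motion '[[[67,18,15,-0.4,-0.3,0.1],[67,18,33,-0.4,-0.3,0.1],[67,18,33,-0.4,-0.3,0.1],[67,18,33,-0.4,-0.3,0.1]]]'

```text
clock: 22.3
eef_pos: [469.9, 509.8, 106.9]
ee_rot: [0.413, 0.807, -0.193, 0.377]
force: [0.4, -0.4, 1.3]
opening: 86.9
finger_force: 0.0
```

Run:
```python
from h import *
s=sense();print(s["eef_pos"],s["joints"].round(2))
im=get_image("wrist")[:,:,::-1];cv2.imwrite("pics/w8.png",im);C=cam("wrist")
hs=cv2.cvtColor(im,cv2.COLOR_BGR2HSV);m=cv2.inRange(hs,(10,120,80),(25,255,255));m[230:]=0
for c in cv2.findContours(m,0,1)[0]:
    if cv2.contourArea(c)>150: print(cv2.boundingRect(c))
print(proj(C,(498.5,471,24)))
m=cv2.inRange(hs,(0,60,0),(14,255,80));m[232:]=0
for c in cv2.findContours(m,0,1)[0]:
    if cv2.contourArea(c)>300: print("b",cv2.boundingRect(c),cv2.minAreaRect(c))
jog(tool_lying(125.8,50),(523,437,28),0)
```

```text
[469.85268825 509.82698961 106.8814851 ] [-1.27  0.82  0.06  1.24  0.64  1.64 -0.74]
(234, 136, 43, 54)
[254.91155723 159.28271999]
b (233, 170, 45, 47) ((256.23358154296875, 193.681396484375), (44.496490478515625, 44.58928680419922), 86.00909423828125)
[3.1, -0.2, 140.0, 0.1, -0.0, -0.1] tcp [531.5 425.2  15.8]
```

Cap column is 255, as expected. Going in.

Call:
jog_arm --motion '[[[3,0,40,0,0,0],[3,0,80,0,0,0],[3,0,110,0,0,0],[3,0,130,0,0,0],[3,0,140,0,0,0],[3,0,140,0,0,0]]]'

```text
clock: 22.95
eef_pos: [531.6, 424.9, 15.1]
ee_rot: [0.413, 0.807, -0.192, 0.376]
force: [-1.1, 1.0, 0.1]
opening: 87.1
finger_force: 0.0
```

Call:
jog_arm --motion '[[[0,0,0,0,0,0],[0,0,0,0,0,0],[0,0,0,0,0,0],[0,0,0,0,0,0],[0,0,0,0,0,0],[0,0,0,0,0,0],[0,0,0,0,0,0],[0,0,0,0,0,0]]]' --grip 30 --squeeze 30

```text
clock: 23.75
eef_pos: [530.3, 425.8, 13.4]
ee_rot: [0.412, 0.808, -0.192, 0.376]
force: [-0.4, 0.5, 0.8]
opening: 45.9
finger_force: 30.0
```

Call:
jog_arm --motion '[[[-38,0,-32,0,0,0],[-76,0,-64,0,0,0],[-114,0,-96,0,0,0],[-152,0,-128,0,0,0],[-190,0,-160,0,0,0],[-214,0,-180,0,0,0],[-214,0,-180,0,0,0]]]'

```text
clock: 24.45
eef_pos: [531.5, 426.6, 298.7]
ee_rot: [0.414, 0.807, -0.188, 0.376]
force: [0.8, 0.6, -1.6]
opening: 46.2
finger_force: 30.0
```

Run:
```python
from h import *
s=sense();print(s["eef_pos"],s["joints"].round(2),s["force"],s["opening"],s["finger_force"])
jog(tool_stand(90,50),(580,-288,320))
```

```text
[531.51576212 426.64895501 298.66010232] [-1.19  0.57  0.11  1.25  0.71  1.74 -0.49] [ 0.78571322  0.63158369 -1.62266362] 46.16727368112186 30.003259045990944
[-393.1, -372.7, 449.9, 3.8, 86.4, 39.6] tcp [ 580.  -275.8  305.4]
```

Call:
jog_arm --motion '[[[-393,-373,450,3.8,86.4,39.6],[-393,-373,450,3.8,86.4,39.6],[-393,-373,450,3.8,86.4,39.6],[-393,-373,450,3.8,86.4,39.6],[-393,-373,450,3.8,86.4,39.6],[-393,-373,450,3.8,86.4,39.6],[-393,-373,450,3.8,86.4,39.6],[-393,-373,450,3.8,86.4,39.6]]]'

```text
clock: 25.25
eef_pos: [558.1, 25.0, 300.8]
ee_rot: [0.637, 0.757, 0.127, -0.069]
force: [1.6, -0.2, -3.2]
opening: 46.0
finger_force: 30.0
```

Run:
```python
from h import *
s=sense();print(s["eef_pos"],s["joints"].round(2),s["force"],s["opening"],s["finger_force"])
jog(tool_stand(90,50),(580,-288,270))
```

```text
[558.10921802  24.97543698 300.80573868] [-0.41  0.08  0.51  1.65 -0.33  1.4   0.32] [ 1.56517659 -0.15357228 -3.1534388 ] 45.96658189479852 29.99946481731058
[-300.9, -30.2, -39.3, 1.1, 24.0, 10.8] tcp [ 580.  -275.8  255.4]
```

Call:
jog_arm --motion '[[[-301,-30,-39,1.1,24,10.8],[-301,-30,-39,1.1,24,10.8],[-301,-30,-39,1.1,24,10.8],[-301,-30,-39,1.1,24,10.8],[-301,-30,-39,1.1,24,10.8],[-301,-30,-39,1.1,24,10.8],[-301,-30,-39,1.1,24,10.8],[-301,-30,-39,1.1,24,10.8]]]'

```text
clock: 26.05
eef_pos: [580.0, -276.2, 253.4]
ee_rot: [0.666, 0.664, 0.237, -0.242]
force: [0.5, 0.2, -1.7]
opening: 46.0
finger_force: 30.0
```

Run:
```python
from h import *
s=sense();print(s["eef_pos"],s["joints"].round(2),s["force"],s["opening"],s["finger_force"])
c=jog(tool_stand(90,50),(580,-288,150))
jog(tool_stand(90,50),(580,-288,140),0,c)
```

```text
[ 579.96968147 -276.1769824   253.38271212] [ 0.29  0.7   0.67  1.18 -0.85  1.94  0.86] [ 0.45668821  0.23306546 -1.68018843] 46.01668797473444 29.994916123007442
[-74.9, 0.9, 91.1, -0.3, 0.4, -0.3] tcp [ 580.  -275.8  135.4]
[-6.4, 0.0, 7.7, 0.0, 0.0, 0.0] tcp [ 580.  -275.8  125.4]
```

Call:
jog_arm --motion '[[[-25,1,30,0,0,0],[-50,1,60,0,0,0],[-68,1,83,0,0,0],[-74,1,90,0,0,0],[-75,1,91,0,0,0],[-75,1,91,0,0,0]]]'

```text
clock: 26.65
eef_pos: [582.1, -273.5, 139.7]
ee_rot: [0.664, 0.666, 0.238, -0.24]
force: [-0.3, -0.3, -0.0]
opening: 46.1
finger_force: 30.0
```

Call:
jog_arm --motion '[[[-1.3,0,1.5,0,0,0],[-2.6,0,3,0,0,0],[-2.6,0,3,0,0,0],[-2.6,0,3,0,0,0]]]'

```text
clock: 27.05
eef_pos: [581.5, -274.0, 134.4]
ee_rot: [0.665, 0.666, 0.238, -0.241]
force: [0.5, 0.8, -0.8]
opening: 46.1
finger_force: 30.0
```

Call:
jog_arm --motion '[[[-1.3,0,1.5,0,0,0],[-1.3,0,1.5,0,0,0],[-1.3,0,1.5,0,0,0]]]'

```text
clock: 27.35
eef_pos: [581.4, -273.9, 132.0]
ee_rot: [0.665, 0.666, 0.238, -0.241]
force: [-0.3, 0.6, -0.9]
opening: 46.3
finger_force: 30.0
```

Call:
jog_arm --motion '[[[-1,0,1.1,0,0,0],[-1,0,1.1,0,0,0],[-1,0,1.1,0,0,0]]]'

```text
clock: 27.65
eef_pos: [581.4, -274.0, 130.5]
ee_rot: [0.665, 0.666, 0.238, -0.241]
force: [-1.4, -0.5, -0.8]
opening: 45.6
finger_force: 30.0
```

Call:
jog_arm --motion '[[[-1.3,0,1.5,0,0,0],[-1.3,0,1.5,0,0,0],[-1.3,0,1.5,0,0,0]]]'

```text
clock: 27.95
eef_pos: [581.4, -274.0, 128.5]
ee_rot: [0.665, 0.666, 0.238, -0.241]
force: [-0.2, -0.2, -0.8]
opening: 45.8
finger_force: 30.0
```

Call:
jog_arm --motion '[[[-1,0,1.1,0,0,0],[-1,0,1.1,0,0,0],[-1,0,1.1,0,0,0]]]'

```text
clock: 28.25
eef_pos: [581.4, -274.1, 127.1]
ee_rot: [0.665, 0.666, 0.238, -0.241]
force: [-0.5, -0.6, -1.6]
opening: 46.2
finger_force: 30.0
```

Call:
jog_arm --motion '[[[-1,0,1.1,0,0,0],[-1,0,1.1,0,0,0],[-1,0,1.1,0,0,0]]]'

```text
clock: 28.55
eef_pos: [581.5, -274.2, 126.4]
ee_rot: [0.664, 0.666, 0.238, -0.241]
force: [-1.0, -1.3, 5.3]
opening: 45.9
finger_force: 30.0
```

Call:
jog_arm --motion '[[[-0.6,0,0.8,0,0,0],[-0.6,0,0.8,0,0,0],[-0.6,0,0.8,0,0,0]]]'

```text
clock: 28.85
eef_pos: [581.5, -274.3, 126.2]
ee_rot: [0.664, 0.666, 0.239, -0.241]
force: [-3.3, -0.6, 10.0]
opening: 46.0
finger_force: 30.0
```

Call:
jog_arm --motion '[[[0.6,0,-0.8,0,0,0],[0.6,0,-0.8,0,0,0]]]'

```text
clock: 29.05
eef_pos: [581.5, -274.2, 126.4]
ee_rot: [0.664, 0.666, 0.238, -0.241]
force: [-1.9, -0.7, 7.2]
opening: 46.0
finger_force: 30.0
```

Call:
jog_arm --motion '[[[0,0,0,0,0,0],[0,0,0,0,0,0],[0,0,0,0,0,0],[0,0,0,0,0,0]]]' --grip 75

```text
clock: 29.45
eef_pos: [581.4, -274.1, 125.3]
ee_rot: [0.665, 0.666, 0.238, -0.241]
force: [-1.2, 0.2, 1.6]
opening: 69.6
finger_force: 0.0
```

Call:
jog_arm --motion '[[[0,0,-15,0,0,0],[0,0,-40,0,0,0],[0,0,-70,0,0,0],[40,0,-110,0,0,0],[80,0,-150,0,0,0],[120,0,-190,0,0,0],[120,0,-190,0,0,0]]]'

```text
clock: 30.15
eef_pos: [582.1, -303.6, 354.5]
ee_rot: [0.665, 0.667, 0.238, -0.238]
force: [0.3, -0.8, -1.8]
opening: 74.8
finger_force: 0.0
```

Run:
```python
from h import *
s=sense();print(s["eef_pos"],s["joints"].round(2),s["force"])
a=get_image("wrist")[:240,120:400,::-1]
b=get_image("scene")[130:290,230:410,::-1]
o=np.zeros((410,790,3),np.uint8);a=cv2.resize(a,None,fx=1.4,fy=1.4);b=cv2.resize(b,None,fx=2.15,fy=2.15)
o[:a.shape[0],:a.shape[1]]=a;o[:b.shape[0],395:395+b.shape[1]]=b;cv2.imwrite("pics/three.png",o)
```

```text
[ 582.10362739 -303.62995114  354.46103355] [ 0.43  0.68  0.53  0.94 -0.83  2.09  0.72] [ 0.25698014 -0.8227451  -1.76440628]
```

View pics/three.png

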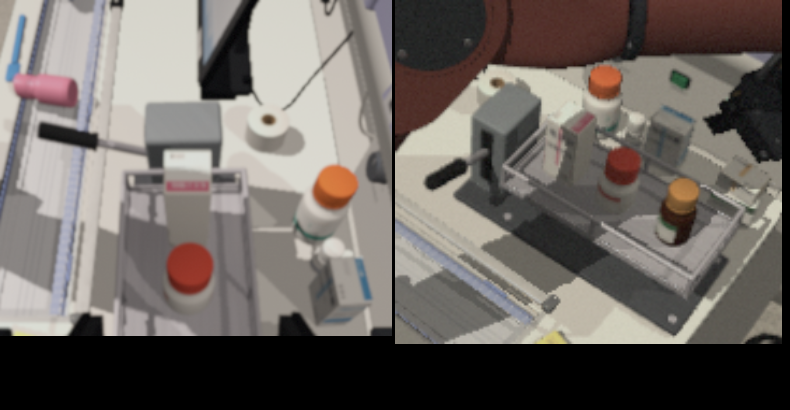

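All three stand upright on the deck: carton, red and amber at (565,150), (620,180) and (677,212) in the right panel. The lever grip spans (40,130)–(97,141) in the left panel. Next I'll check the lever position.

Run:
```python
from h import *
C=cam("wrist");D=cam("side");S=cam("scene")
f=(40/1.4+120,131/1.4);b=(97/1.4+120,141/1.4)
print(onz(C,f,151).round(),onz(C,b,127).round())
fs=(428/2.15-395/2.15+230,182/2.15+130);bs=((466-395)/2.15+230,163/2.15+130)
print(onz(S,fs,151).round(),onz(S,bs,127).round(), "tri",tri((C,f),(S,fs)),tri((C,b),(S,bs)))
print(onz(D,(274,213.5),151).round(),onz(D,(273.2,194),127).round())
a=np.radians(0);R=np.array([[1,0,0],[0,-1,0],[0,0,-1]]).T
jog(R,(430,-9,330-0)) 
jog(R@Ro.from_euler('z',180,degrees=True).as_matrix(),(430,-9,330))
```

```text
[407. -13. 151.] [468.  -7. 127.]
[402.  -8. 151.] [476. -12. 127.] tri (array([404.50759595,  -6.43730471, 145.67177864]), [np.float64(1.2631934343796536), np.float64(1.2631934343796267)]) (array([470.84568272, -15.66397599, 135.49068252]), [np.float64(0.9638781946767871), np.float64(0.9638781946768247)])
[398. -11. 151.] [483.  -8. 127.]
[201.8, -151.2, 220.1, -30.7, -30.9, 86.4] tcp [430.  -9. 311.]
[201.8, -151.2, 220.1, 30.8, -30.7, -85.9] tcp [430.  -9. 311.]
```

Run:
```python
from h import *
R=np.array([[-1,0,0],[0,1,0],[0,0,-1.]]).T
jog(R,(440,-10,300))
```

```text
[181.9, -141.3, 242.7, 30.8, -30.7, -85.9] tcp [440. -10. 281.]
```

Call:
jog_arm --motion '[[[182,-141,243,30.8,-30.7,-85.9],[182,-141,243,30.8,-30.7,-85.9],[182,-141,243,30.8,-30.7,-85.9],[182,-141,243,30.8,-30.7,-85.9],[182,-141,243,30.8,-30.7,-85.9],[182,-141,243,30.8,-30.7,-85.9],[182,-141,243,30.8,-30.7,-85.9],[182,-141,243,30.8,-30.7,-85.9]]]' --grip 0

```text
clock: 31.05
eef_pos: [437.8, -4.4, 277.1]
ee_rot: [0.207, 0.972, 0.078, -0.08]
force: [0.3, -0.9, -0.3]
opening: 18.9
finger_force: 0.0
```

Run:
```python
from h import *
s=sense();print(s["eef_pos"],s["joints"].round(2),s["force"],s["opening"])
R=np.array([[-1,0,0],[0,1,0],[0,0,-1.]]).T
jog(R,(440,-10,250))
```

```text
[437.77042117  -4.39133206 277.11073811] [-0.21 -0.03  0.26  1.79 -0.17  1.52  1.23] [ 0.2525427 -0.9074643 -0.2687901] 18.91500524669309
[-12.8, -9.6, 43.7, 9.0, -9.2, -23.9] tcp [440. -10. 231.]
```

Call:
jog_arm --motion '[[[-13,-10,44,9,-9.2,-23.9],[-13,-10,44,9,-9.2,-23.9],[-13,-10,44,9,-9.2,-23.9],[-13,-10,44,9,-9.2,-23.9],[-13,-10,44,9,-9.2,-23.9],[-13,-10,44,9,-9.2,-23.9]]]'

```text
clock: 31.65
eef_pos: [442.3, -14.9, 231.4]
ee_rot: [0.008, 1.0, 0.0, -0.001]
force: [-0.2, -0.4, 0.1]
opening: 0.4
finger_force: 0.0
```

Call:
jog_arm --motion '[[[0,0,30,0,0,0],[0,0,60,0,0,0],[0,0,72,0,0,0],[0,0,72,0,0,0]]]'

```text
clock: 32.05
eef_pos: [441.3, -14.9, 158.0]
ee_rot: [0.007, 1.0, -0.0, -0.002]
force: [-0.4, 0.1, 0.1]
opening: 0.5
finger_force: 0.0
```

Run:
```python
from h import *
s=sense();print(s["eef_pos"],s["ee_rot"].round(3),s["joints"].round(2),s["force"],s["opening"])
```

```text
[441.30368306 -14.92943107 158.01355166] [ 0.007  1.    -0.    -0.002] [-0.26 -0.05  0.19  2.04  0.01  1.16  1.48] [-0.37376544  0.05724887  0.09883421] 0.5430316586311913
```

Call:
jog_arm --motion '[[[0,4,10,0,0,0],[0,4,30,0,0,0],[0,4,50,0,0,0],[0,4,65,0,0,0],[0,4,75,0,0,0],[0,4,80,0,0,0],[0,4,80,0,0,0]]]'

```text
clock: 32.75
eef_pos: [444.0, -9.7, 80.8]
ee_rot: [0.006, 1.0, 0.0, 0.001]
force: [-2.3, 0.4, 10.8]
opening: 0.4
finger_force: 5.6
```

Call:
jog_arm --motion '[[[0,0,2,0,0,0],[0,0,4,0,0,0],[0,0,6,0,0,0],[0,0,6,0,0,0]]]'

```text
clock: 33.15
eef_pos: [445.0, -9.7, 77.0]
ee_rot: [0.006, 1.0, 0.001, 0.002]
force: [-9.6, -0.4, 32.0]
opening: 0.3
finger_force: 16.6
```

Run:
```python
from h import *
s=sense();print(s["eef_pos"],s["ee_rot"].round(3),s["joints"].round(2),s["force"])
```

```text
[444.98877321  -9.67653417  77.03643416] [0.006 1.    0.001 0.002] [-0.26  0.05  0.19  2.13 -0.01  0.96  1.49] [-9.59909314 -0.3815582  31.97682771]
```

Call:
jog_arm --motion '[[[0,0,-30,0,0,0],[0,0,-60,0,0,0],[0,0,-86,0,0,0],[0,0,-90,0,0,0],[0,0,-90,0,0,0],[0,0,-90,0,0,0]]]'

```text
clock: 33.75
eef_pos: [442.1, -10.1, 162.8]
ee_rot: [0.006, 1.0, -0.0, -0.0]
force: [0.1, 0.1, -0.2]
opening: 0.4
finger_force: 0.0
```

Run:
```python
from h import *
C=cam("side");im=get_image("side")[:,:,::-1];cv2.imwrite("pics/side2.png",im)
s=sense();print(s["eef_pos"],s["force"])
# red cap height tracking in scene
S=cam("scene");im=get_image("scene")[:,:,::-1];cv2.imwrite("pics/sc2.png",im)
for f in("pics/three.png",): pass
h=cv2.cvtColor(im,cv2.COLOR_BGR2HSV)
m=cv2.inRange(h,(0,150,60),(8,255,255));
for c in cv2.findContours(m[180:240,320:350],0,1)[0]:
    if cv2.contourArea(c)>20: print(cv2.boundingRect(c))
print(proj(S,(580,-196,180)),proj(S,(580,-196,190)),proj(S,(580,-196,200)))
```

```text
[441.77983345 -10.20318773 162.47717719] [0.27989696 0.34707985 0.02267465]
(8, 16, 17, 18)
[336.79686969 204.29944587] [337.28652304 201.97498168] [337.78190406 199.62074305]
```

Call:
jog_arm --motion '[[[0,0,25,0,0,0],[0,0,50,0,0,0],[0,0,70,0,0,0],[0,0,82,0,0,0],[0,0,89,0,0,0],[0,0,89,0,0,0],[0,0,89,0,0,0]]]'

```text
clock: 34.55
eef_pos: [443.6, -10.1, 76.5]
ee_rot: [0.006, 1.0, 0.0, 0.001]
force: [-8.4, -1.1, 32.6]
opening: 0.5
finger_force: 16.8
```

Call:
jog_arm --motion '[[[0,0,-30,0,0,0],[0,0,-60,0,0,0],[0,0,-85,0,0,0],[0,0,-89,0,0,0],[0,0,-89,0,0,0],[0,0,-89,0,0,0]]]'

```text
clock: 35.15
eef_pos: [441.5, -10.3, 162.0]
ee_rot: [0.006, 1.0, -0.0, -0.001]
force: [0.4, -0.1, -0.1]
opening: 0.5
finger_force: 0.0
```

```bash
cat > trk.py <<'E'
from h import *
S=cam("scene");im=get_image("scene")[:,:,::-1];cv2.imwrite("pics/trk.png",im)
h=cv2.cvtColor(im,cv2.COLOR_BGR2HSV)
for n,lo,hi,(x0,y0,x1,y1) in [("red",(0,150,60),(8,255,255),(322,175,350,225)),("amb",(9,110,80),(25,255,255),(345,185,385,240))]:
    m=cv2.inRange(h,lo,hi)[y0:y1,x0:x1];k,l,st,ce=cv2.connectedComponentsWithStats(m);j=1+np.argmax(st[1:,4]);print(n,st[j],(ce[j]+[x0,y0]).round(1))
print(sense()["eef_pos"],sense()["force"])
E
python3 trk.py
```

```text
red [  7  19  16  17 217] [336.2 202.1]
amb [ 12  23  16  17 207] [364.6 216.1]
[441.38290186 -10.29383094 161.91290929] [ 0.08794819 -0.48001646 -0.16522838]
```

Call:
jog_arm --motion '[[[0,0,25,0,0,0],[0,0,50,0,0,0],[0,0,70,0,0,0],[0,0,82,0,0,0],[0,0,88.5,0,0,0],[0,0,88.5,0,0,0],[0,0,88.5,0,0,0]]]'

```text
clock: 35.9
eef_pos: [443.3, -10.2, 76.5]
ee_rot: [0.006, 1.0, 0.0, 0.001]
force: [-9.3, 0.1, 30.3]
opening: 0.7
finger_force: 15.9
```

Call:
jog_arm --motion '[[[0,0,-30,0,0,0],[0,0,-60,0,0,0],[0,0,-85,0,0,0],[0,0,-89,0,0,0],[0,0,-89,0,0,0],[0,0,-89,0,0,0]]]'

```text
clock: 36.5
eef_pos: [441.4, -10.3, 162.3]
ee_rot: [0.006, 1.0, -0.0, -0.001]
force: [-0.7, -0.3, 0.2]
opening: 0.2
finger_force: 0.0
```

```bash
python3 trk.py
```

```text
red [  7  16  17  18 222] [336.8 199.5]
amb [ 13  21  16  17 208] [365.4 213.7]
[441.32269401 -10.33773784 162.31549151] [-0.45963373 -0.06169254 -0.25111279]
```

Call:
jog_arm --motion '[[[0,0,25,0,0,0],[0,0,50,0,0,0],[0,0,70,0,0,0],[0,0,82,0,0,0],[0,0,88.5,0,0,0],[0,0,88.5,0,0,0],[0,0,88.5,0,0,0]]]'

```text
clock: 37.25
eef_pos: [443.2, -10.2, 76.7]
ee_rot: [0.006, 1.0, 0.0, 0.0]
force: [-7.2, -0.4, 27.9]
opening: 0.5
finger_force: 14.1
```

Call:
jog_arm --motion '[[[0,0,-30,0,0,0],[0,0,-60,0,0,0],[0,0,-85,0,0,0],[0,0,-89,0,0,0],[0,0,-89,0,0,0],[0,0,-89,0,0,0]]]'

```text
clock: 37.85
eef_pos: [441.4, -10.3, 162.8]
ee_rot: [0.006, 1.0, -0.0, -0.001]
force: [0.2, 0.1, 0.2]
opening: 0.5
finger_force: 0.0
```

```bash
python3 trk.py
```

```text
red [  8  14  16  17 220] [337.2 196.9]
amb [ 14  18  15  17 212] [366.1 211. ]
[441.31200938 -10.29914818 162.78838275] [ 0.70971341  0.55432511 -0.70572556]
```

Each stroke gives about 2.6 px, or 11 mm. I'll keep stroking until it stops rising.

Call:
jog_arm --motion '[[[0,0,25,0,0,0],[0,0,50,0,0,0],[0,0,70,0,0,0],[0,0,82,0,0,0],[0,0,89,0,0,0],[0,0,89,0,0,0],[0,0,89,0,0,0]]]'

```text
clock: 38.6
eef_pos: [443.2, -10.2, 76.7]
ee_rot: [0.006, 1.0, 0.0, 0.001]
force: [-7.6, -0.6, 26.9]
opening: 0.3
finger_force: 14.2
```

Call:
jog_arm --motion '[[[0,0,-30,0,0,0],[0,0,-60,0,0,0],[0,0,-85,0,0,0],[0,0,-89,0,0,0],[0,0,-89,0,0,0],[0,0,-89,0,0,0]]]'

```text
clock: 39.2
eef_pos: [441.3, -10.3, 162.8]
ee_rot: [0.006, 1.0, -0.0, -0.001]
force: [0.5, 0.7, 0.3]
opening: 0.2
finger_force: 0.0
```

```bash
python3 trk.py
```

```text
red [  8  11  17  17 225] [337.8 194.2]
amb [ 14  15  17  17 216] [366.9 208.2]
[441.330232   -10.29972451 162.78961577] [-0.04721627 -0.25981451 -0.00935663]
```

Call:
jog_arm --motion '[[[0,0,25,0,0,0],[0,0,50,0,0,0],[0,0,70,0,0,0],[0,0,82,0,0,0],[0,0,89,0,0,0],[0,0,89,0,0,0],[0,0,89,0,0,0]]]'

```text
clock: 39.95
eef_pos: [443.2, -10.2, 76.7]
ee_rot: [0.006, 1.0, 0.0, 0.0]
force: [-6.4, -0.0, 28.2]
opening: 0.3
finger_force: 14.2
```

Call:
jog_arm --motion '[[[0,0,-30,0,0,0],[0,0,-60,0,0,0],[0,0,-85,0,0,0],[0,0,-89,0,0,0],[0,0,-89,0,0,0],[0,0,-89,0,0,0]]]'

```text
clock: 40.55
eef_pos: [441.3, -10.3, 162.8]
ee_rot: [0.006, 1.0, -0.0, -0.001]
force: [0.3, 0.4, -0.4]
opening: 0.5
finger_force: 0.0
```

```bash
python3 trk.py
```

```text
red [  9   8  17  18 229] [338.4 191.7]
amb [ 15  12  16  18 217] [367.8 205.7]
[441.31902144 -10.32254296 162.7752048 ] [-0.15838904 -0.25157897 -0.47531428]
```

Call:
jog_arm --motion '[[[0,0,25,0,0,0],[0,0,50,0,0,0],[0,0,70,0,0,0],[0,0,82,0,0,0],[0,0,89,0,0,0],[0,0,89,0,0,0],[0,0,89,0,0,0]]]'

```text
clock: 41.3
eef_pos: [443.1, -10.2, 76.9]
ee_rot: [0.006, 1.0, 0.0, 0.0]
force: [-7.6, -0.3, 25.2]
opening: 0.6
finger_force: 13.1
```

Call:
jog_arm --motion '[[[0,0,-30,0,0,0],[0,0,-60,0,0,0],[0,0,-85,0,0,0],[0,0,-100,0,0,0],[0,0,-130,0,0,0],[0,0,-160,0,0,0],[0,0,-160,0,0,0]]]'

```text
clock: 42.0
eef_pos: [443.8, -10.1, 238.4]
ee_rot: [0.006, 1.0, 0.0, 0.002]
force: [0.1, 0.6, -1.0]
opening: 0.4
finger_force: 0.0
```

```bash
python3 trk.py; python3 -c "
import cv2
a=cv2.imread('pics/trk.png')[130:280,220:410];cv2.imwrite('pics/fin.png',cv2.resize(a,None,fx=4,fy=4,interpolation=cv2.INTER_CUBIC))"
```

```text
red [  9   8  17  18 227] [338.4 191.6]
amb [ 15  12  16  18 216] [367.8 205.7]
[443.02642282 -10.18248108 236.31285902] [-0.08101237  0.37822073 -0.93977966]
```

View pics/fin.png

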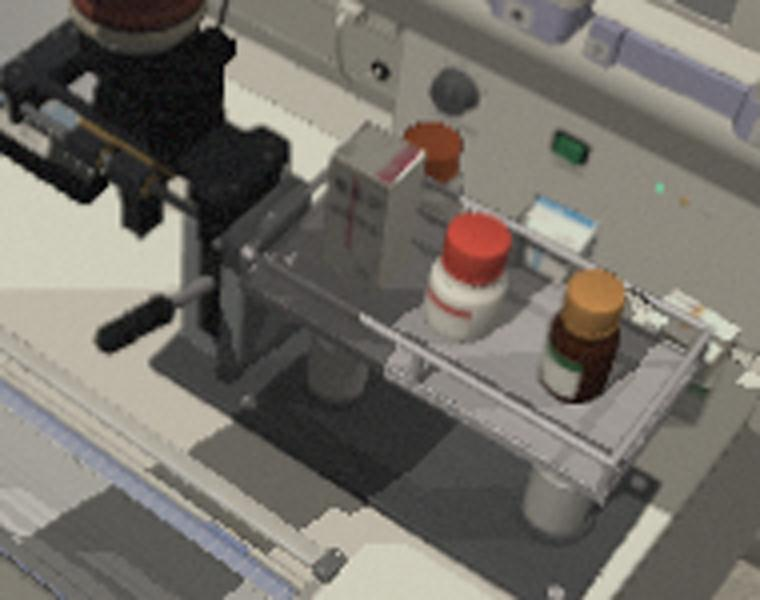

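The last stroke raised nothing, so the deck is at the top. All three stand on it, at (375,200), (470,275) and (585,335). The lever is up at (140,320) and the gripper is clear.

```bash
python3 -c "
from bench import *
print(close_job())"
```

```text
the job is handed in; nothing more can be done
None
```

The job is handed in: the amber bottle, red-capped bottle and carton all stand upright on the fully raised deck, with the lever back up and the gripper clear; `close_job()` returned no verdict.

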